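# Clamp a gel cassette in the casting stand

### The arm

A 6-joint arm with a two-finger parallel gripper is mounted at the origin on the work surface. World frame = base frame: x ahead of the robot, y to its left, z up, the work surface at z = 0. Lengths are in m, angles in rad, forces in N, time in s.
With the tool pointing down it reaches from about 0.3 to 0.775 m from the base axis. Payload 14.6 kg.
Tool frame: the origin (TCP) lies at the very end of the fingers, on their centre line; the grasp point (between the pads) lies 19 mm behind it; z points along the fingers, y is the direction in which the jaws open and shut (so a half turn about z gives the same grasp; the last joint's range is limited). The gripper opens to 94 mm and grips with 3 to 60 N. Pads are 16 mm wide; open, the fingers measure 119 mm over their backs; the gripper's body (75 mm by 177 mm) begins 78 mm behind the grasp point.
Start: joints at [-1.305, 0.3, 1.521, -0, 1.321, -0.067], TCP at [0.18, -0.52, 0.205] pointing down, gripper open.
Joint ranges: [-3.03, 3.03], [-0.79, 2.21], [0.23, 2.52], [-1.04, 4.18], [0, 3.07], [-2.55, 2.55]. Speed limits (rad/s): [2.22, 2.22, 2.57, 3.14, 3.14, 3.14].

### API

Orientations are given as a rotation vector (axis times angle).
In Python, from rig import arm, eyes, job gives the robot as it stands.
- The arm moves only by the tool servo_tool, never from a script. Its argument "increments" is a list that holds one entry, the list of rows, each a list of 7 numbers: the opening in per cent of the stroke, from 0 (shut) to 100 (fully open), then the shift along the tool's x, y, z in mm, then the turn, a rotation vector about the tool's x, y, z in degrees. A call has 1 to 12 rows; each row shifts and turns the pose as measured when the row begins, along the tool's axes as they then stand; what a row does not reach is not made up. A row lasts 1/12 s, in which the tool goes at most 41.7 mm and 7.16 degrees, less where a joint would pass 70% of its speed; a pose out of reach is approached as far as the arm can. A call with a gripper value outside its range is refused whole. The fingers move at their own pace and stop on an object; "newtons" is the grip in N (left out, the last holds). Time passes only in rows, so rows that do not move let the fingers close. It gives the time, the measured TCP pose, the force and the opening at its end, in the units of the state.
- arm.observe(): the state, without advancing time (a new reading comes with each control period).
- eyes.grab_frame(name): name is "scene" or "top"; returns (picture, depth): 480x640x3 uint8, blue, green, red; 480x640 float32, m along the optical axis (not along the pixel's ray), 0 where there is no reading.
- eyes.get_calibration(name): a dict with "intrinsics" (3x3 intrinsics, pixels), "pose" (4x4, takes a point from camera to world coordinates). Camera axes: x right, y down, z forward; pixel columns grow to the right and rows downward; lengths in m; the calibration is good to about 2 mm. A picture is of the moment at which its call begins. get_calibration takes no time and is no camera call.
- job.finish_job(): hands the job in, once; it reports no verdict.
Trained networks look in the newest picture that a camera, given by its name, has taken for a name from the list of things; names that differ only in an ending like _2 or _b are one class to them, and where a whole thing is asked for, a point or a joint stands for the part that bears it (a point fixed in the world has none). Each returns a list of dicts, best first, with "p" (0 to 1); they miss things now and then, are a little off and sometimes report something else, mostly with a low value. They report only what shows in the picture. A call takes as long as a camera call. They do not tell look-alikes from the thing itself.
- eyes.look_for(camera, query): "bbox" ([left, top, right, bottom] in pixels, round what is visible of it).
- eyes.regions_of(camera, query): "region" (480x640 bool, what is visible of it) and "bbox" ([left, top, right, bottom] in pixels, round what is visible of it).
The state is a dict: "clock": time; "joints": joint angles; "joint_vel": joint speeds; "joint_torque": joint torques, N m; "eef_pos": TCP position; "tcp_rot": TCP orientation; "wrist_force": force on the tool from outside, world axes, zero at the start; "wrist_torque": the same for the moment, N m; "gripper_width": opening from 0.0 (shut) to 1.0 (fully open).
Only numpy, scipy, OpenCV 4.12 (cv2) and the standard library are available. Lean on these libraries where they do the work, as an engineer would, in place of code of your own. Each camera call takes 0.05 s, during which the arm holds its last target.

### The job

Take the glass gel cassette from the green drying rack and set it upright, without dropping it, on the floor of the slot in the casting stand. Then turn the smooth red ball knob clockwise (seen from above) until the blue pressure pad holds the cassette snugly against the back wall: stop soon after you feel it tighten, because overtightening cracks the glass. Leave the cassette clamped, and do not knock over or push away the beaker, tip box or wash bottle.

Things in the scene. Friction and masses are not known exactly. Their poses are not given: they have to be found in the camera images.
- stand: Casting stand, fixed: grey base plate 190 (x) x 140 (y) x 10 mm; origin at the centre of its underside. On its -x half a white cam box (100 x 70 mm, top 55 mm above the bench) carries the red ball knob. On its +x half a slot runs along the stand's y, between the blue pad (knob side) and an aluminium back wall (+x side), both 45 mm above the bench. White end cheeks, 30 mm high, at y = +-59 mm.
- slot (a point): Point on the slot's floor, 10 mm above the bench, at x = 47.5 mm, y = 0 of the stand; axes as the stand's. A cassette stood here square to the stand clears pad and back wall by 2.5 mm or more. The back wall's face lies at x = 55 to 63 mm of the stand: set by the last user, it stays put and is not measured.
- pad: Blue pressure pad, 8 x 100 x 34 mm; origin at the foot of its clamping face, mid-length, axes as the stand's. It slides to +x of the stand, 5 mm per radian of the knob; its face is at x = 37 mm of the stand when the knob reads 0. A stiff spring behind it (12 N/mm) yields once the cassette is trapped: clamping force then grows about 60 N per radian of the knob.
- ball (a point): Centre of the smooth red ball, 44 mm diameter, 100 mm above the bench, on the knob's vertical axis (x = -40 mm, y = 0 of the stand), on a 12 mm stem, underside 17 mm above a steel collar. White bar on top. Slippery (friction 0.22): it can be held only across its equator, with the finger pads reaching below the centre's height; there a grip of 50 N or more turns it without slipping.
- knob (a joint): Angle of the ball knob, rad: 0 fully open, grows clockwise seen from above, to 5.5; starts at 0 to 0.6, stays where left. Drag 0.14 N m; clamping adds 0.005 N m per newton: judge by the rise over free turning, since an arm at rest may feel it reversed. Snug: a rise of 0.06 to 0.13 N m; the glass cracks at 0.18 (36 N). The pad traps the cassette at 1.6 to 3.2 rad, by the wall's setting.
- cassette: Gel cassette, two glass plates with blue side spacers and a yellow top strip: 10 mm thick (x), 100 mm wide (y), 80 mm high, about 0.16 kg; origin at the centre of its lower edge, z up. It starts upright in a groove of the rack (14 mm wide; groove floor 8 mm, groove walls 32 mm above the bench). Either face may look towards the back wall.
- rack: Green plastic drying rack, fixed, 130 x 120 x 32 mm, with two grooves along its y at x = -30 mm (the cassette's) and x = +30 mm (empty); origin at the centre of its underside.
- beaker: Loose glass beaker, 56 mm diameter, 70 mm high; origin at the centre of its underside. Leave alone.
- tipbox: Loose blue pipette-tip box with a clear lid, 82 x 112 x 57 mm; origin at the centre of its underside. Leave alone.
- washbottle: Loose white wash bottle, 64 mm diameter, 160 mm high; origin at the centre of its underside. Leave alone.
Things that resemble listed ones, but are neither listed nor needed, are in the scene too. Of the things that look like the cassette, the larger one is meant. There is more than one size of the stand; the job needs the smaller.

How it is judged:
By the outcome, as a careful person would: the job done as asked, in the order asked, and still so for the second after the job is handed in, with the robot touching nothing.
It also fails if it takes over 72 s, if anything falls off the work surface, if the arm or the gripper's body presses on something with over 40 N, if the wrist force passes 120 N, or if a joint passes its speed limit or range.

## Working session

There is one attempt and no reset: what is moved stays moved. The work goes in short steps, Python scripts to look and compute and a tool call to move; the robot and the scene stay as the last step left them, time stands still between calls to the robot, and variables do not carry over. Pictures are saved under pics/ and viewed, and the job is handed in when it is done.

Besides the shell and the picture viewer there is one more tool, called after ">>>" by a JSON object that holds its "fn" and its "kwargs". servo_tool: Moves the arm, as the interface text tells. Its arguments: {"type":"object","properties":{"increments":{"type":"array"},"newtons":{"type":"number"}},"required":["increments"]}

```bash
ls; mkdir -p pics; python3 - <<'E'
from rig import arm, eyes, job
import cv2, numpy as np
print(arm.observe())
for n in ("scene","top"):
    p,d=eyes.grab_frame(n); cv2.imwrite(f"pics/{n}0.png",p); np.save(f"pics/{n}0.npy",d)
    c=eyes.get_calibration(n); print(n,c)
    for q in ("stand","cassette","rack","ball","pad","beaker","tipbox","washbottle"):
        print(q,[(np.round(r["bbox"]).tolist(),round(r["p"],2)) for r in eyes.look_for(n,q)])
print(arm.observe()["clock"])
E
```

```text
pics
{'clock': 0.0, 'joints': array([-1.30458447e+00,  3.00454796e-01,  1.52157594e+00, -1.87777756e-05,
        1.32069989e+00, -6.66159716e-02]), 'joint_vel': array([ 2.87928529e-04,  6.05439112e-05, -2.18899943e-04, -1.15757402e-03,
       -4.88958667e-04,  1.12507225e-03]), 'joint_torque': array([-2.93647263e-04, -5.31805909e+01, -3.52738488e+01,  7.08143204e-02,
        2.44514766e-02, -1.13361550e-04]), 'eef_pos': array([ 0.17960977, -0.51957025,  0.20489745]), 'tcp_rot': array([-3.09707586e+00, -5.20214966e-01,  2.06453456e-04]), 'wrist_force': array([-0.51303029,  0.2585974 , -0.0541062 ]), 'wrist_torque': array([0.07241729, 0.07640856, 0.03413732]), 'gripper_width': 0.9992022145996985}
scene {'intrinsics': array([[462.46083135,   0.        , 322.63424036],
       [  0.        , 462.46083135, 240.84313459],
       [  0.        ,   0.        ,   1.        ]]), 'pose': array([[-0.22367611,  0.68688059, -0.69149407,  1.27134919],
       [ 0.97448157,  0.17131176, -0.14504465,  0.13095212],
       [ 0.01883271, -0.70629125, -0.70767083,  0.77597241],
       [ 0.        ,  0.     
[... 1025 characters left out ...]
[439.0, 152.0, 553.0, 277.0], 0.88), ([337.0, 204.0, 421.0, 296.0], 0.79)]
cassette [([208.0, 293.0, 228.0, 322.0], 0.71), ([197.0, 253.0, 242.0, 268.0], 0.54), ([192.0, 215.0, 252.0, 281.0], 0.3)]
rack [([368.0, 256.0, 389.0, 278.0], 0.71), ([195.0, 217.0, 254.0, 280.0], 0.69)]
ball [([368.0, 257.0, 387.0, 278.0], 0.81), ([489.0, 218.0, 517.0, 243.0], 0.8), ([196.0, 252.0, 246.0, 266.0], 0.63)]
pad [([485.0, 181.0, 538.0, 218.0], 0.91), ([268.0, 137.0, 319.0, 181.0], 0.71), ([366.0, 225.0, 403.0, 245.0], 0.49)]
beaker [([279.0, 316.0, 304.0, 341.0], 0.63)]
tipbox [([269.0, 138.0, 319.0, 182.0], 0.96), ([191.0, 218.0, 253.0, 280.0], 0.45)]
washbottle [([84.0, 223.0, 135.0, 252.0], 0.93)]
0.9
```

View pics/scene0.png

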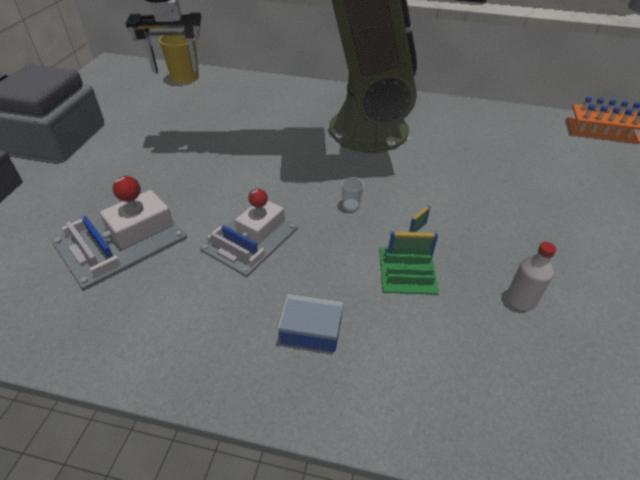

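View pics/top0.png

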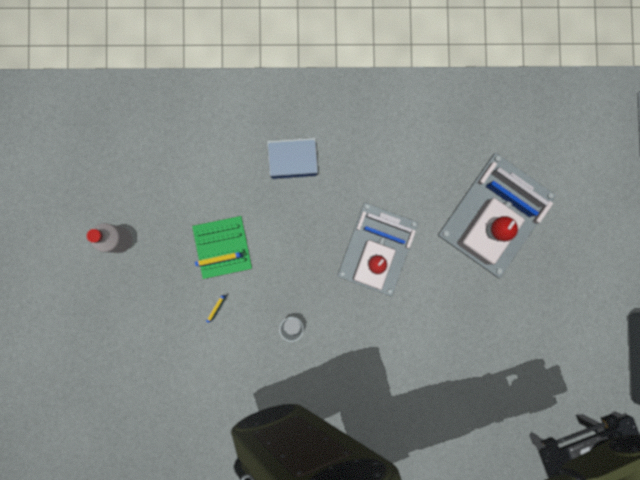

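```bash
python3 - <<'E'
import cv2
a=cv2.imread("pics/scene0.png")[165:365,180:450]; cv2.imwrite("pics/sc_crop.png",cv2.resize(a,None,fx=2.9,fy=2.9,interpolation=cv2.INTER_CUBIC))
a=cv2.imread("pics/top0.png")[190:340,180:430]; cv2.imwrite("pics/top_crop.png",cv2.resize(a,None,fx=3.2,fy=3.2,interpolation=cv2.INTER_CUBIC))
E
```

```text
(no output)
```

View pics/sc_crop.png

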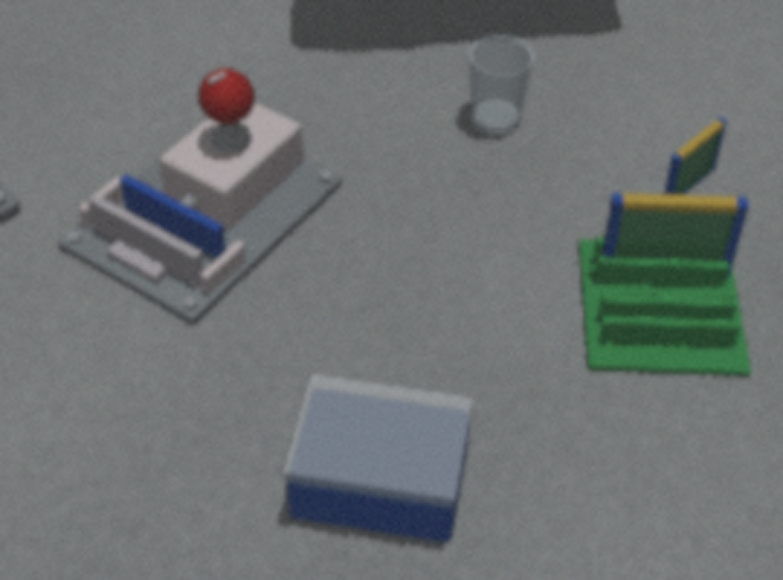

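View pics/top_crop.png

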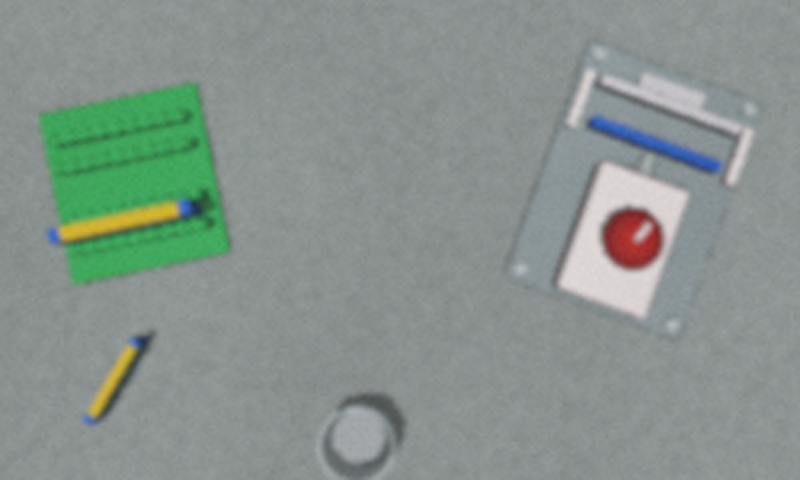

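Candidates for the cassette: (413,243) scene / (220,260) top, in the green rack with a long yellow strip; and the smaller one at (420,218) / (217,307), leaning loose outside. I choose the first. Stands: small (248,230)/(378,250), large (120,230)/(500,215). I choose the small one. Now I measure both.

```bash
cat > h.py <<'E'
import numpy as np, cv2
from rig import arm, eyes, job
C={n:eyes.get_calibration(n) for n in("scene","top")}
def proj(n,P):
    T=np.linalg.inv(C[n]["pose"]);P=np.atleast_2d(P)@T[:3,:3].T+T[:3,3];p=P@C[n]["intrinsics"].T;return p[:,:2]/p[:,2:]
def onz(n,uv,z):
    uv=np.atleast_2d(uv).astype(float);r=np.c_[uv,np.ones(len(uv))]@np.linalg.inv(C[n]["intrinsics"]).T@C[n]["pose"][:3,:3].T
    o=C[n]["pose"][:3,3];return o+r*((z-o[2])/r[:,2])[:,None]
def cloud(n,d):
    v,u=np.mgrid[:480,:640];r=np.stack([u,v,np.ones_like(u)],-1)@np.linalg.inv(C[n]["intrinsics"]).T
    return (r*d[...,None])@C[n]["pose"][:3,:3].T+C[n]["pose"][:3,3]
def tri(ut,us):
    # midpoint of rays
    A=np.zeros((3,3));b=np.zeros(3)
    for n,uv in(("top",ut),("scene",us)):
        o=C[n]["pose"][:3,3];r=C[n]["pose"][:3,:3]@np.linalg.inv(C[n]["intrinsics"])@np.array([*uv,1.]);r/=np.linalg.norm(r);M=np.eye(3)-np.outer(r,r);A+=M;b+=M@o
    return np.linalg.solve(A,b)
E
python3 - <<'E'
from h import *
for n in("top","scene"):
    im=cv2.imread(f"pics/{n}0.png");d=np.load(f"pics/{n}0.npy");W=cloud(n,d)
    hsv=cv2.cvtColor(im,cv2.COLOR_BGR2HSV)
    H,S,V=[hsv[...,i].astype(int) for i in range(3)]
    print(n,"table z", np.median(W[300:330,300:330,2][d[300:330,300:330]>0]))
    for name,m in dict(yellow=(H>15)&(H<35)&(S>120)&(V>70),red=((H<8)|(H>172))&(S>120),blue=(H>108)&(H<128)&(S>130),green=(H>50)&(H<75)&(S>100)).items():
        k,l,st,ce=cv2.connectedComponentsWithStats(m.astype(np.uint8))
        for i in range(1,k):
            if st[i,4]>25:
                q=W[(l==i)&(d>0)]
                print(name,st[i],ce[i].round(1),"med",np.median(q,0).round(4) if len(q) else None)
t=tri((378,264.5),(258.5,198.5));print("ball tri",t)
E
```

```text
top table z 0.0003858853395966033
yellow [199 253  36  12 184] [216.9 259.1] med [0.5309 0.1739 0.088 ]
yellow [208 299  15  21  83] [215.  308.8] med [0.4181 0.1849 0.0531]
red [492 217  25  24 432] [503.4 228.8] med [ 0.5842 -0.4474  0.1512]
red [ 87 229  15  13 151] [ 93.8 235.3] med [0.5834 0.417  0.1595]
red [369 256  17  17 197] [376.7 264.4] med [ 0.5121 -0.1771  0.117 ]
blue [487 181  52  35 441] [512.1 198.6] med [ 0.663  -0.5082  0.0564]
blue [365 227  40  16 140] [384.6 234.8] med [ 0.5819 -0.2093  0.0453]
green [ 193  216   59   63 2395] [221.8 245.5] med [0.5681 0.1746 0.0092]
scene table z 0.057715740416537265
yellow [ 160   35   37   47 1098] [177.4  57.5] med [-0.1356 -0.6924  0.0959]
yellow [415 208  13  11  41] [421.  212.8] med [0.4197 0.1875 0.0549]
yellow [396 232  37   6 163] [414.2 234.5] med [0.5321 0.1757 0.088 ]
red [113 176  27  25 455] [126.4 188.7] med [ 0.6018 -0.4436  0.1438]
red [249 189  18  18 216] [258. 198.] med [ 0.5255 -0.1748  0.1115]
red [539 242  17  15 176] [547.1 248.9] med [0.5884 0.418  0.1603]
blue [ 83 217  29  40 270] [ 97.  236.8] med [ 0.6751 -0.5     0.0579]
blue [223 226  33  26 294] [239.2 238.4] med [ 0.5862 -0.2055  0.0376]
blue [389 232   5  20  38] [391.4 241.9] med [0.5438 0.1313 0.0625]
blue [280 332  56  19 516] [307.1 341.3] med [0.805  0.0082 0.0247]
green [ 380  247   58   47 2127] [407.7 272.4] med [0.5869 0.1772 0.0162]
ball tri [ 0.5124698  -0.18190475  0.09843235]
```

```bash
cat > fit.py <<'E'
from h import *
from scipy.ndimage import map_coordinates, gaussian_filter
from scipy.optimize import least_squares
def w(p,P):
    c,s=np.cos(p[2]),np.sin(p[2]);P=np.asarray(P,float);return np.c_[p[0]+c*P[:,0]-s*P[:,1],p[1]+s*P[:,0]+c*P[:,1],P[:,2]]
def rect(x0,x1,y0,y1,z):
    c=[(x0,y0,z),(x1,y0,z),(x1,y1,z),(x0,y1,z)];return [(c[i],c[(i+1)%4]) for i in range(4)]
def edgefit(n,im,segs,p,rng=(6,4,3,3,3),verbose=True):
    g=gaussian_filter(cv2.cvtColor(im,cv2.COLOR_BGR2Lab).astype(float),(0.8,0.8,0))
    for R in rng:
        obs=[];
        for si,(a,b) in enumerate(segs):
            a,b=np.array(a),np.array(b)
            for t in np.linspace(.06,.94,25):
                P=a+(b-a)*t;e=P+(b-a)*.02
                q=proj(n,w(p,[P,e]));d=q[1]-q[0];nn=np.array([-d[1],d[0]])/np.linalg.norm(d)
                s=np.arange(-R,R+.01,.25);xy=q[0]+s[:,None]*nn
                L=np.stack([map_coordinates(g[...,k],[xy[:,1],xy[:,0]],order=1) for k in range(3)],-1)
                G=np.linalg.norm(np.gradient(L,.25,axis=0),axis=1);i=G.argmax()
                if 0<i<len(s)-1 and G[i]>3: obs.append((P,nn,q[0]+s[i]*nn,si))
        f=lambda x:[((proj(n,w(x,[P]))[0]-o)@nn) for P,nn,o,_ in obs]
        r=least_squares(f,p,loss="soft_l1",f_scale=.4,x_scale=(.01,.01,.05));p=r.x
    res=np.array(f(p));si=np.array([o[3] for o in obs])
    if verbose: print(n,p.round(4),"deg",np.degrees(p[2]).round(2),"n",len(obs),"res per seg",[(k,(si==k).sum(),np.median(res[si==k]).round(2)) for k in range(len(segs)) if (si==k).any()])
    return p
E
python3 - <<'E'
from fit import *
im={n:cv2.imread(f"pics/{n}0.png") for n in C}
# stand yaw: from ball to pad
p0=np.array([.5475,-.193,np.arctan2(-.2093+.1771,.5819-.5121)])
b=np.array([.5123,-.180]);p0[:2]=b+.04*np.array([np.cos(p0[2]),np.sin(p0[2])])
print(p0)
pl=rect(-.095,.095,-.07,.07,.010)
box=rect(-.09,.01,-.035,.035,.055)
S={}
for n in C:
    print("plate");S[n]=edgefit(n,im[n],pl,p0)
    print("plate+box");edgefit(n,im[n],pl+box,S[n],rng=(3,3,3))
# rack
for n in C:
    print("rack");r=edgefit(n,im[n],rect(-.065,.065,-.06,.06,.0095 ),np.array([.563,.175,.17]))
for n in C:
    hsv=cv2.cvtColor(im[n],cv2.COLOR_BGR2HSV);H,Sx,V=[hsv[...,i].astype(int) for i in range(3)]
    m=(H>15)&(H<35)&(Sx>110)&(V>60);k,l,st,ce=cv2.connectedComponentsWithStats(m.astype(np.uint8))
    i=max((i for i in range(1,k) if st[i,1]>225 and st[i,1]<265 and st[i,4]>100),key=lambda i:st[i,4])
    v,u=np.nonzero(l==i);P=onz(n,np.c_[u,v],.088)[:,:2];e,U=np.linalg.eigh(np.cov(P.T));a=U[:,1]
    s=(P-P.mean(0))@a;print(n,"strip mean",P.mean(0),"len",np.ptp(s),"yaw(x axis)",np.degrees(np.arctan2(a[1],a[0]))%180-90)
    print(edgefit(n,im[n],rect(-.005,.005,-.05,.05,.088),np.array([*P.mean(0),np.arctan2(a[1],a[0])%np.pi-np.pi/2]),rng=(2,2,2)))
    vis=im[n].copy()
E
```

```text
[ 0.54862142 -0.19675573 -0.43222606]
plate
scene [ 0.5575 -0.1918 -0.3756] deg -21.52 n 84 res per seg [(0, np.int64(19), np.float64(-0.99)), (1, np.int64(24), np.float64(-0.05)), (2, np.int64(25), np.float64(-0.01)), (3, np.int64(16), np.float64(-0.58))]
plate+box
scene [ 0.5536 -0.1933 -0.3406] deg -19.51 n 172 res per seg [(0, np.int64(18), np.float64(-0.44)), (1, np.int64(25), np.float64(-1.33)), (2, np.int64(25), np.float64(-1.09)), (3, np.int64(18), np.float64(-0.65)), (4, np.int64(17), np.float64(-0.17)), (5, np.int64(25), np.float64(0.68)), (6, np.int64(25), np.float64(0.57)), (7, np.int64(19), np.float64(-0.14))]
plate
top [ 0.5551 -0.2013 -0.3774] deg -21.62 n 73 res per seg [(0, np.int64(16), np.float64(1.28)), (1, np.int64(9), np.float64(0.9)), (2, np.int64(25), np.float64(0.21)), (3, np.int64(23), np.float64(0.63))]
plate+box
top [ 0.5515 -0.1986 -0.379 ] deg -21.71 n 168 res per seg [(0, np.int64(11), np.float64(0.55)), (1, np.int64(14), np.float64(1.52)), (2, np.int64(25), np.float64(0.66)), (3, np.int64(22), np.float64(2.36)), (4, np.int64(21), np.float64(1.37)), (5,
[... 500 characters left out ...]
4(25), np.float64(0.25))]
scene strip mean [0.53294566 0.17616118] len 0.07853910044955466 yaw(x axis) 11.369460802916976
scene [0.5305 0.175  0.1991] deg 11.41 n 97 res per seg [(0, np.int64(25), np.float64(-0.06)), (1, np.int64(25), np.float64(-0.52)), (2, np.int64(24), np.float64(-0.19)), (3, np.int64(23), np.float64(-0.46))]
[0.53049317 0.1749851  0.19907219]
top strip mean [0.53063075 0.17420856] len 0.07984438810100228 yaw(x axis) 11.419970268467068
top [0.5319 0.1739 0.2025] deg 11.6 n 94 res per seg [(0, np.int64(25), np.float64(-0.27)), (1, np.int64(25), np.float64(-0.03)), (2, np.int64(20), np.float64(-0.23)), (3, np.int64(24), np.float64(-0.01))]
[0.53187465 0.17390318 0.20249237]
```

```bash
cat > ov.py <<'E'
from fit import *
def overlay(n,im,segs,p,box,f,out):
    x0,y0,x1,y1=box
    a=cv2.resize(im[y0:y1,x0:x1],None,fx=f,fy=f,interpolation=cv2.INTER_CUBIC)
    for s in segs:
        q=(proj(n,w(p,s))+.5-[x0,y0])*f
        cv2.line(a,tuple(map(int,q[0])),tuple(map(int,q[1])),(0,255,255),1)
    cv2.imwrite(out,a)
E
python3 - <<'E'
from ov import *
p=np.array([.5525,-.1965,np.radians(-21.0)])
segs=rect(-.095,.095,-.07,.07,.010)+rect(-.09,.01,-.035,.035,.055)
overlay("top",cv2.imread("pics/top0.png"),segs,p,(330,195,430,305),5.4,"pics/o1.png")
overlay("scene",cv2.imread("pics/scene0.png"),segs,p,(195,175,305,285),5.4,"pics/o2.png")
E
```

```text
(no output)
```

View pics/o1.png

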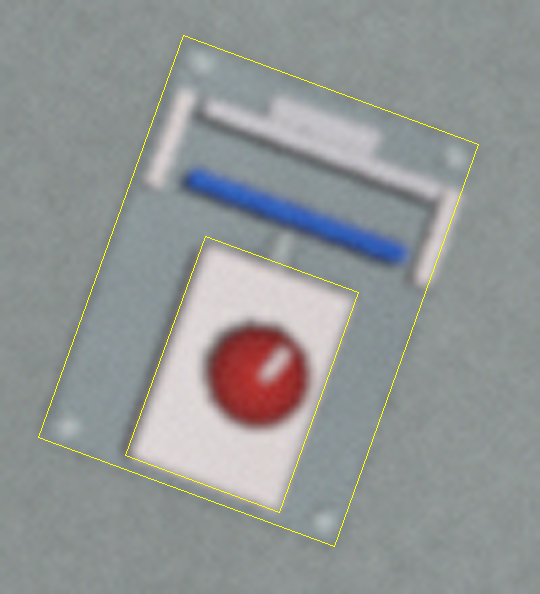

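View pics/o2.png

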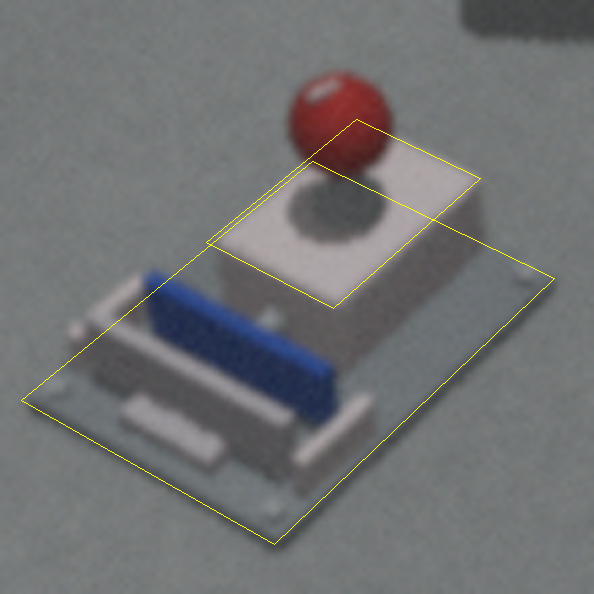

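```bash
python3 - <<'E'
from ov import *
im=cv2.imread("pics/top0.png").astype(float);p=np.array([.5525,-.1965,np.radians(-21.0)])
# refine: local search of gradient sum top+scene
segs=rect(-.095,.095,-.07,.07,.010)+rect(-.09,.01,-.035,.035,.055)
for n in C:
    g=gaussian_filter(cv2.cvtColor(cv2.imread(f"pics/{n}0.png"),cv2.COLOR_BGR2Lab).astype(float),(0.8,0.8,0))
    def score(q):
        t=0
        for a,b in segs:
            a,b=np.array(a),np.array(b);P=a+(b-a)*np.linspace(.05,.95,40)[:,None];u=proj(n,w(q,P));d=u[-1]-u[0];nn=np.array([-d[1],d[0]])/np.linalg.norm(d)
            A,B=[np.stack([map_coordinates(g[...,k],[(u+s*nn)[:,1],(u+s*nn)[:,0]],order=1) for k in range(3)],-1).mean(0) for s in(.7,-.7)]
            t+=min(np.linalg.norm(A-B),15)
        return t
    best=max(((score((x,y,yw)),x,y,np.degrees(yw)) for x in np.arange(.547,.559,.001) for y in np.arange(-.203,-.189,.001) for yw in np.radians(np.arange(-22.5,-19,.25))));print(n,np.round(best,4))
for y0 in(-.04,-.015,.02,.04):
    xs=np.arange(.02,.075,.001);L=[]
    for x in xs:
        P=np.c_[np.full(9,x),np.linspace(y0-.008,y0+.008,9),np.full(9,.045)];u=proj("top",w(p,P))
        L.append([map_coordinates(im[...,k],[u[:,1],u[:,0]],order=1).mean() for k in range(3)])
    L=np.array(L);print(y0);print(" ".join(f"{x*1000:.0f}:{int(l[0])}/{int(l[2])}" for x,l in zip(xs,L)))
E
```

```text
scene [ 82.056   0.551  -0.191 -21.5  ]
top [ 80.3793   0.549   -0.198  -22.25  ]
-0.04
20:149/136 21:148/136 22:146/134 23:141/128 24:134/120 25:127/108 26:121/96 27:121/82 28:128/69 29:140/60 30:155/54 31:167/51 32:175/51 33:178/53 34:178/59 35:174/70 36:167/82 37:159/96 38:152/109 39:148/119 40:146/127 41:146/132 42:146/134 43:147/136 44:148/136 45:148/136 46:148/136 47:149/136 48:149/136 49:149/135 50:149/136 51:149/136 52:148/134 53:144/131 54:136/124 55:127/116 56:117/109 57:113/106 58:115/111 59:127/123 60:144/141 61:162/159 62:177/174 63:187/184 64:192/189 65:191/187 66:186/182 67:178/172 68:168/162 69:160/152 70:154/144 71:150/139 72:149/137 73:149/135 74:148/135
-0.015
20:146/134 21:147/135 22:146/133 23:141/128 24:135/121 25:128/111 26:121/97 27:119/81 28:125/67 29:138/56 30:153/50 31:167/48 32:176/48 33:181/52 34:181/59 35:177/69 36:171/82 37:163/96 38:156/110 39:151/120 40:149/128 41:148/133 42:149/136 43:150/137 44:150/137 45:151/137 46:151/138 47:151/138 48:150/138 49:150/138 50:149/138 51:149/138 52:148/136 53:144/133 54:137/127 55:128/119 56:118/111 57:112/107 58:116
[... 676 characters left out ...]
195 66:195/192 67:191/189 68:187/185 69:185/182 70:184/181 71:185/181 72:186/182 73:186/183 74:187/184
0.04
20:154/140 21:153/140 22:150/138 23:146/133 24:139/125 25:130/113 26:121/98 27:118/83 28:123/70 29:134/59 30:149/53 31:162/49 32:173/50 33:179/55 34:182/62 35:179/72 36:174/85 37:167/99 38:161/112 39:156/123 40:153/131 41:152/136 42:152/138 43:152/138 44:152/138 45:153/139 46:154/140 47:154/140 48:154/140 49:154/141 50:154/141 51:154/140 52:152/139 53:148/135 54:141/130 55:132/122 56:122/114 57:116/109 58:117/112 59:126/123 60:143/141 61:164/162 62:180/177 63:191/188 64:197/194 65:196/193 66:191/187 67:184/178 68:174/168 69:165/157 70:158/149 71:154/143 72:153/141 73:153/140 74:154/140
```

```bash
cat > plan.py <<'E'
from h import *
from scipy.spatial.transform import Rotation as R
def plan(x,y,z,yaw,n=12,s=None):
    """yaw: world direction of tool y, deg (mod 180 picked nearest)."""
    s=s or arm.observe();q=R.from_rotvec(s["tcp_rot"]);p=np.array(s["eef_pos"])
    c=np.radians(yaw);ty=np.array([np.cos(c),np.sin(c),0]);tz=np.array([0,0,-1.]);
    if q.as_matrix()[:,1]@ty<0: ty=-ty
    T=R.from_matrix(np.c_[np.cross(ty,tz),ty,tz]);tot=(q.inv()*T).as_rotvec(degrees=True)
    print("at",p.round(4),"tooly yaw",np.degrees(np.arctan2(*q.as_matrix()[[1,0],1])).round(2),"turn",tot.round(2),"j",s["joints"].round(2),"t",round(s["clock"],2),"F",s["wrist_force"].round(1),"M",s["wrist_torque"].round(3),"g",round(s["gripper_width"],3))
    d=(np.array([x,y,z])-p)/n
    for i in range(n):
        sh=q.inv().apply(d)*1000;print(i,sh.round(1),(tot/n).round(2));q=q*R.from_rotvec(tot/n,degrees=True)
E
python3 -c "
from plan import *
plan(.531,.1745,.20,11.2,24)"
```

```text
at [ 0.1797 -0.5198  0.2054] tooly yaw -70.93 turn [ -0.    -0.   -82.13] j [-1.3   0.3   1.52  0.    1.32 -0.07] t 0.9 F [-0.2  0.2 -0.4] M [-0.     0.01   0.013] g 1.001
0 [ 23.3 -22.6   0.2] [-0.   -0.   -3.42]
1 [ 24.6 -21.1   0.2] [-0.   -0.   -3.42]
2 [ 25.8 -19.6   0.2] [-0.   -0.   -3.42]
3 [ 26.9 -18.    0.2] [-0.   -0.   -3.42]
4 [ 28.  -16.4   0.2] [-0.   -0.   -3.42]
5 [ 28.9 -14.7   0.2] [-0.   -0.   -3.42]
6 [ 29.7 -13.    0.2] [-0.   -0.   -3.42]
7 [ 30.4 -11.2   0.2] [-0.   -0.   -3.42]
8 [31.1 -9.3  0.2] [-0.   -0.   -3.42]
9 [31.6 -7.5  0.2] [-0.   -0.   -3.42]
10 [31.9 -5.6  0.2] [-0.   -0.   -3.42]
11 [32.2 -3.6  0.2] [-0.   -0.   -3.42]
12 [32.4 -1.7  0.2] [-0.   -0.   -3.42]
13 [32.4  0.2  0.2] [-0.   -0.   -3.42]
14 [32.3  2.2  0.2] [-0.   -0.   -3.42]
15 [32.2  4.1  0.2] [-0.   -0.   -3.42]
16 [31.9  6.   0.2] [-0.   -0.   -3.42]
17 [31.4  7.9  0.2] [-0.   -0.   -3.42]
18 [30.9  9.8  0.2] [-0.   -0.   -3.42]
19 [30.3 11.6  0.2] [-0.   -0.   -3.42]
20 [29.5 13.4  0.2] [-0.   -0.   -3.42]
21 [28.7 15.1  0.2] [-0.   -0.   -3.42]
22 [27.7 16.8  0.2] [-0.   -0.   -3.42]
23 [26.7 18.4  0.2] [-0.   -0.   -3.42]
```

>>> {"fn": "servo_tool", "kwargs": {"increments": [[[60,23,-23,0,0,0,-3.4],[60,25,-21,0,0,0,-3.4],[60,26,-20,0,0,0,-3.4],[60,27,-18,0,0,0,-3.4],[60,28,-16,0,0,0,-3.4],[60,29,-15,0,0,0,-3.4],[60,30,-13,0,0,0,-3.4],[60,30,-11,0,0,0,-3.4],[60,31,-9,0,0,0,-3.4],[60,32,-7,0,0,0,-3.4],[60,32,-6,0,0,0,-3.4],[60,32,-4,0,0,0,-3.4]]]}}

```text
clock: 1.9
eef_pos: [0.3558, -0.1587, 0.205]
tcp_rot: [2.702, 1.598, 0.002]
wrist_force: [0.0, -0.5, -0.6]
gripper_width: 0.598
```

```bash
python3 -c "
from plan import *
plan(.531,.1745,.19,11.2,12)"
```

```text
at [ 0.3558 -0.1587  0.205 ] tooly yaw -28.8 turn [  0.14   0.08 -40.  ] j [-0.51 -0.07  1.93 -0.    1.27 -0.01] t 1.9 F [ 0.  -0.5 -0.6] M [-0.081 -0.021 -0.021] g 0.598
0 [31.4 -0.6  1.2] [ 0.01  0.01 -3.33]
1 [31.3  1.2  1.2] [ 0.01  0.01 -3.33]
2 [31.2  3.1  1.2] [ 0.01  0.01 -3.33]
3 [31.   4.9  1.2] [ 0.01  0.01 -3.33]
4 [30.7  6.7  1.2] [ 0.01  0.01 -3.33]
5 [30.2  8.4  1.3] [ 0.01  0.01 -3.33]
6 [29.7 10.2  1.3] [ 0.01  0.01 -3.33]
7 [29.  11.9  1.3] [ 0.01  0.01 -3.33]
8 [28.3 13.6  1.3] [ 0.01  0.01 -3.33]
9 [27.5 15.2  1.3] [ 0.01  0.01 -3.33]
10 [26.5 16.7  1.3] [ 0.01  0.01 -3.33]
11 [25.5 18.3  1.3] [ 0.01  0.01 -3.33]
```

>>> {"fn": "servo_tool", "kwargs": {"increments": [[[60,31,-1,1,0,0,-3.3],[60,31,1,1,0,0,-3.3],[60,31,3,1,0,0,-3.3],[60,31,5,1,0,0,-3.3],[60,31,7,1,0,0,-3.3],[60,30,8,1,0,0,-3.3],[60,30,10,1,0,0,-3.3],[60,29,12,1,0,0,-3.3],[60,28,14,1,0,0,-3.3],[60,27,15,1,0,0,-3.3],[60,26,17,1,0,0,-3.3],[60,25,18,1,0,0,-3.3]]]}}

```text
clock: 2.9
eef_pos: [0.5314, 0.1954, 0.1949]
tcp_rot: [1.951, 2.451, 0.005]
wrist_force: [1.5, 0.1, 0.2]
gripper_width: 0.6
```

```bash
python3 - <<'E'
from plan import *
plan(.531,.1745,.12,11.2,4)
for n in C:
    p,d=eyes.grab_frame(n);cv2.imwrite(f"pics/{n}1.png",p);np.save(f"pics/{n}1.npy",d)
s=arm.observe();print(s["eef_pos"]);
for n in C:
    u=proj(n,s["eef_pos"])[0];print(n,u)
    p=cv2.imread(f"pics/{n}1.png");x,y=u.astype(int);a=p[max(y-60,0):y+60,x-65:x+65];a=cv2.resize(a,None,fx=5,fy=5,interpolation=cv2.INTER_CUBIC);cv2.circle(a,(int((u[0]-x+65.5)*5),int((u[1]-max(y-60,0)+.5)*5)),4,(255,0,255),1);cv2.imwrite(f"pics/{n}1c.png",a)
E
```

```text
at [0.5314 0.1954 0.1949] tooly yaw 12.97 turn [0.46 0.27 1.77] j [ 0.29  0.34  1.49 -0.01  1.3   0.07] t 2.9 F [1.5 0.1 0.2] M [-0.094 -0.1    0.019] g 0.6
0 [-5.  -1.4 18.7] [0.12 0.07 0.44]
1 [-5.  -1.3 18.7] [0.12 0.07 0.44]
2 [-5.  -1.3 18.7] [0.12 0.07 0.44]
3 [-5.1 -1.2 18.7] [0.12 0.07 0.44]
[0.53149326 0.19687134 0.19408744]
scene [433.34550131 197.36176116]
top [197.15249943 258.00627334]
```

View pics/top1c.png

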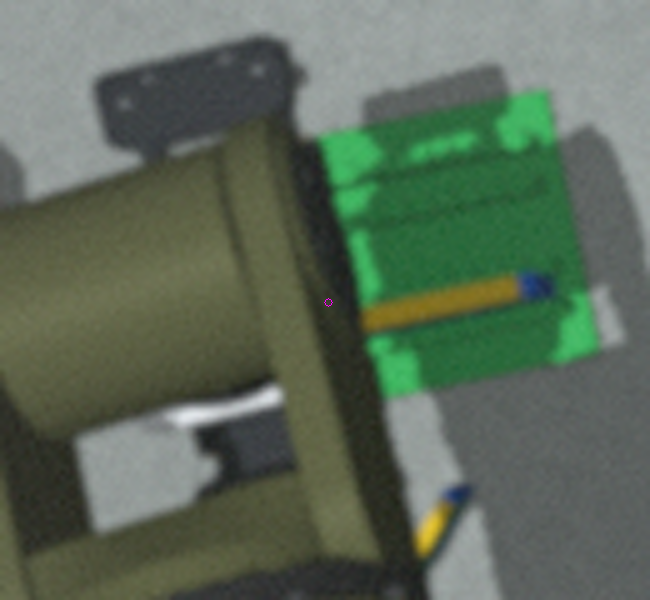

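View pics/scene1c.png

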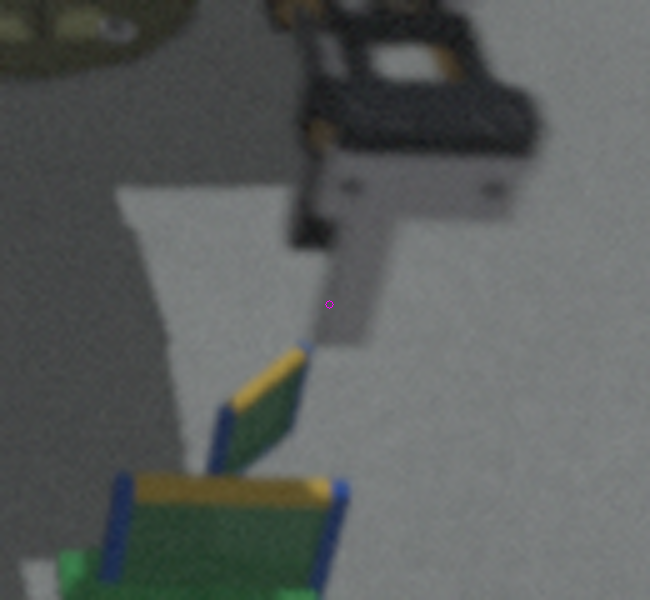

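```bash
python3 -c "
from plan import *
plan(.531,.1745,.12,11.2,4)"
```

```text
at [0.5315 0.1969 0.1941] tooly yaw 13.1 turn [0.41 0.25 1.89] j [ 0.29  0.34  1.49 -0.01  1.3   0.07] t 3.0 F [-0.2 -0.5  0. ] M [-0.069 -0.085 -0.032] g 0.602
0 [-5.3 -1.5 18.5] [0.1  0.06 0.47]
1 [-5.4 -1.4 18.5] [0.1  0.06 0.47]
2 [-5.4 -1.4 18.5] [0.1  0.06 0.47]
3 [-5.4 -1.3 18.5] [0.1  0.06 0.47]
```

>>> {"fn": "servo_tool", "kwargs": {"increments": [[[50,-7,-2,16,0.1,0.1,0.6],[50,-6,-2,16,0.1,0.1,0.6],[50,-5,-1,16,0.1,0,0.4],[50,-4,-1,16,0.1,0,0.3],[50,0,0,0,0,0,0]]]}}

```text
clock: 3.42
eef_pos: [0.5303, 0.1732, 0.1281]
tcp_rot: [1.995, 2.425, 0.001]
wrist_force: [-0.0, -0.8, 0.0]
gripper_width: 0.499
```

```bash
python3 - <<'E'
from plan import *
plan(.531,.1745,.062,11.2,4)
for n in C:
    p,d=eyes.grab_frame(n);cv2.imwrite(f"pics/{n}2.png",p);np.save(f"pics/{n}2.npy",d)
s=arm.observe();print(s["eef_pos"]);
n="scene";p=cv2.imread(f"pics/{n}2.png");u=proj(n,s["eef_pos"])[0];x,y=413,225;a=p[y-60:y+60,x-65:x+65];a=cv2.resize(a,None,fx=5,fy=5,interpolation=cv2.INTER_CUBIC)
cv2.circle(a,(int((u[0]-x+65.5)*5),int((u[1]-y+60.5)*5)),4,(255,0,255),1);cv2.imwrite(f"pics/{n}2c.png",a)
E
```

```text
at [0.5303 0.1732 0.1281] tooly yaw 11.11 turn [ 0.07  0.04 -0.09] j [ 0.25  0.39  1.59 -0.    1.16  0.06] t 3.42 F [-0.  -0.8  0. ] M [-0.084 -0.052  0.018] g 0.499
0 [ 0.3  0.2 16.5] [ 0.02  0.01 -0.02]
1 [ 0.3  0.2 16.5] [ 0.02  0.01 -0.02]
2 [ 0.3  0.2 16.5] [ 0.02  0.01 -0.02]
3 [ 0.3  0.2 16.5] [ 0.02  0.01 -0.02]
[0.53155195 0.17408252 0.13108684]
```

View pics/scene2c.png

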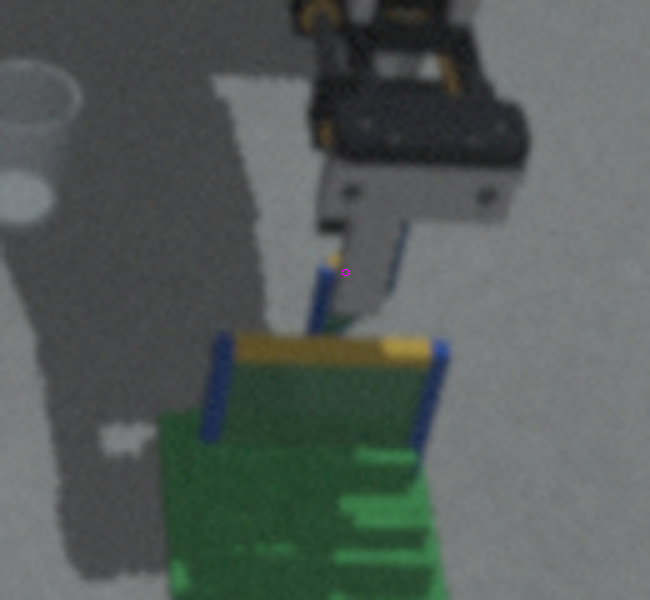

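```bash
python3 - <<'E'
from h import *
a=np.radians(11.1);ty=np.array([np.cos(a),np.sin(a),0]);tx=np.array([-np.sin(a),np.cos(a),0])
p=np.array([.5315,.1741,.1305])
for yy in(.0235,.036):
  for xx in(-.008,.008):
    for sg in (1,):
      u=proj("scene",p+ty*yy+tx*xx)[0];print(yy,xx,((u-[413-65.5+0,225-60.5])*5).round(0))
E
```

```text
0.0235 -0.008 [332. 312.]
0.0235 0.008 [371. 313.]
0.036 -0.008 [335. 333.]
0.036 0.008 [375. 334.]
```

>>> {"fn": "servo_tool", "kwargs": {"increments": [[[50,0,0,18,0,0,0],[50,0,0,18,0,0,0],[50,0,0,16,0,0,0],[50,0,0,13,0,0,0],[50,0,0,3,0,0,0],[50,0,0,0,0,0,0]]]}}

```text
clock: 4.02
eef_pos: [0.5363, 0.1756, 0.0701]
tcp_rot: [1.988, 2.418, 0.023]
wrist_force: [-0.8, -0.6, 0.2]
gripper_width: 0.499
```

```bash
python3 - <<'E'
from plan import *
plan(.531,.1745,.062,11.2,1)
n="scene"
p,d=eyes.grab_frame(n);cv2.imwrite(f"pics/{n}3.png",p)
x,y=413,225;a=p[y-60:y+60,x-65:x+65];a=cv2.resize(a,None,fx=5,fy=5,interpolation=cv2.INTER_CUBIC)
cv2.imwrite(f"pics/{n}3c.png",a)
E
```

```text
at [0.5363 0.1756 0.0701] tooly yaw 11.14 turn [ 1.08 -0.03 -0.06] j [ 0.25  0.47  1.63 -0.    1.03  0.06] t 4.02 F [-0.8 -0.6  0.2] M [-0.024 -0.109  0.025] g 0.499
0 [-0.1 -5.5  8. ] [ 1.08 -0.03 -0.06]
```

View pics/scene3c.png

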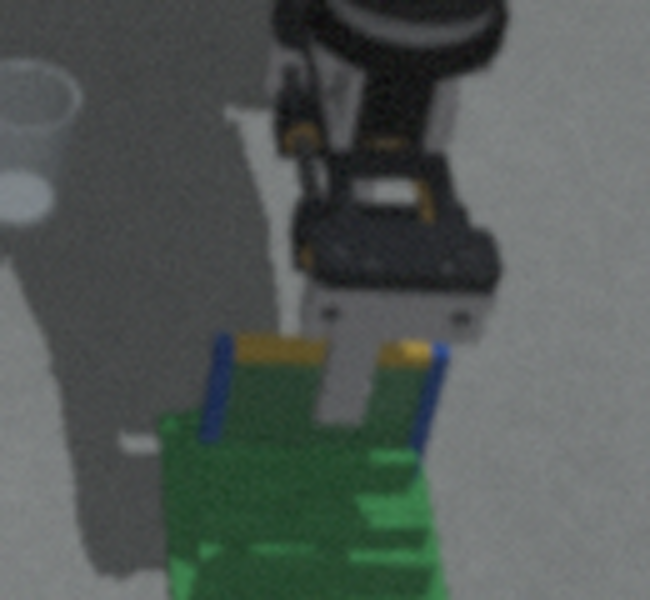

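>>> {"fn": "servo_tool", "kwargs": {"increments": [[[50,0,-3,4,0.6,0,0],[50,0,-2,3,0.4,0,0],[50,0,0,1,0.1,0,0],[50,0,0,0,0,0,0]]]}}

```text
clock: 4.4
eef_pos: [0.5326, 0.1751, 0.0655]
tcp_rot: [1.994, 2.426, 0.005]
wrist_force: [0.3, 0.4, -0.3]
gripper_width: 0.5
```

```bash
python3 - <<'E'
from plan import *
plan(.531,.1745,.062,11.2,1)
E
```

```text
at [0.5326 0.1751 0.0655] tooly yaw 11.15 turn [ 0.18 -0.05 -0.05] j [0.25 0.47 1.63 0.   1.04 0.06] t 4.4 F [ 0.3  0.4 -0.3] M [ 0.014 -0.146 -0.011] g 0.5
0 [-0.3 -1.7  3.5] [ 0.18 -0.05 -0.05]
```

>>> {"fn": "servo_tool", "kwargs": {"increments": [[[50,0,-1.5,3,0.2,0,0],[50,0,0,1,0,0,0],[0,0,0,0,0,0,0],[0,0,0,0,0,0,0],[0,0,0,0,0,0,0],[0,0,0,0,0,0,0],[0,0,0,0,0,0,0]]], "newtons": 18}}

```text
clock: 4.98
eef_pos: [0.5313, 0.1749, 0.0617]
tcp_rot: [-1.995, -2.426, -0.001]
wrist_force: [0.1, -0.5, -0.4]
gripper_width: 0.185
```

>>> {"fn": "servo_tool", "kwargs": {"increments": [[[0,0,0,0,0,0,0],[0,0,0,0,0,0,0],[0,0,0,0,0,0,0]]]}}

```text
clock: 5.23
eef_pos: [0.5313, 0.1749, 0.0618]
tcp_rot: [-1.995, -2.426, -0.001]
wrist_force: [-0.0, -0.2, -0.6]
gripper_width: 0.105
```

```bash
python3 - <<'E'
from plan import *
plan(.531,.1745,.17,11.2,6)
n="scene"
p,d=eyes.grab_frame(n);cv2.imwrite(f"pics/{n}4.png",p)
x,y=413,225;a=p[y-60:y+60,x-65:x+65];a=cv2.resize(a,None,fx=5,fy=5,interpolation=cv2.INTER_CUBIC)
cv2.imwrite(f"pics/{n}4c.png",a)
E
```

```text
at [0.5313 0.1749 0.0618] tooly yaw 11.14 turn [ 0.01 -0.05 -0.06] j [0.25 0.48 1.63 0.   1.03 0.06] t 5.23 F [-0.  -0.2 -0.6] M [-0.016 -0.099 -0.039] g 0.105
0 [ -0.   -0.1 -18. ] [ 0.   -0.01 -0.01]
1 [ -0.   -0.1 -18. ] [ 0.   -0.01 -0.01]
2 [ -0.   -0.1 -18. ] [ 0.   -0.01 -0.01]
3 [ -0.1  -0.1 -18. ] [ 0.   -0.01 -0.01]
4 [ -0.1  -0.1 -18. ] [ 0.   -0.01 -0.01]
5 [ -0.1  -0.1 -18. ] [ 0.   -0.01 -0.01]
```

View pics/scene4c.png

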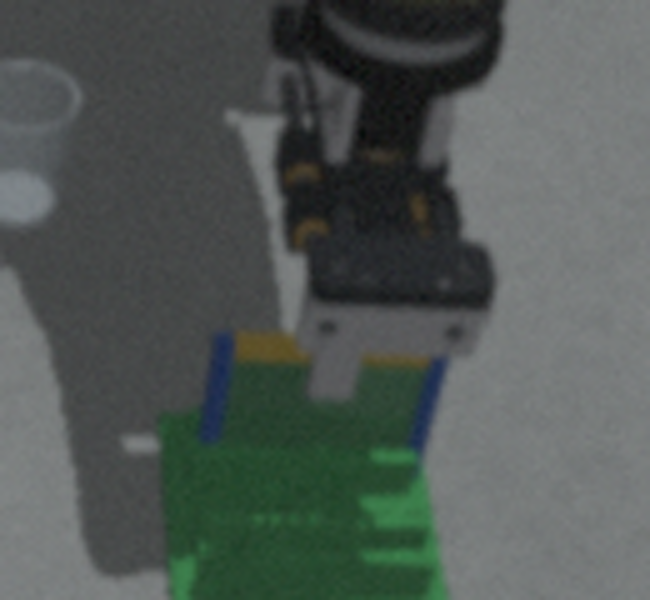

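>>> {"fn": "servo_tool", "kwargs": {"increments": [[[0,0,0,-6,0,0,0],[0,0,0,-12,0,0,0],[0,0,0,-18,0,0,0],[0,0,0,-20,0,0,0],[0,0,0,-22,0,0,0],[0,0,0,-22,0,0,0],[0,0,0,-18,0,0,0],[0,0,0,-8,0,0,0],[0,0,0,0,0,0,0]]]}}

```text
clock: 6.03
eef_pos: [0.5303, 0.1745, 0.1991]
tcp_rot: [-1.995, -2.426, -0.001]
wrist_force: [0.2, 0.1, -2.1]
gripper_width: 0.108
```

```bash
python3 - <<'E'
from plan import *
plan(.5973,-.2137,.18,-21,18)
n="scene"
p,d=eyes.grab_frame(n);cv2.imwrite(f"pics/{n}5.png",p)
x,y=413,205;a=p[y-60:y+60,x-65:x+65];a=cv2.resize(a,None,fx=5,fy=5,interpolation=cv2.INTER_CUBIC)
cv2.imwrite(f"pics/{n}5c.png",a)
E
```

```text
at [0.5303 0.1745 0.1991] tooly yaw 11.14 turn [-2.000e-02 -5.000e-02  3.214e+01] j [0.25 0.32 1.51 0.   1.31 0.06] t 6.03 F [ 0.2  0.1 -2.1] M [-0.085 -0.138  0.017] g 0.108
0 [-21.9  -0.5   1. ] [-0.   -0.    1.79]
1 [-21.9   0.2   1. ] [-0.   -0.    1.79]
2 [-21.9   0.8   1. ] [-0.   -0.    1.79]
3 [-21.8   1.5   1. ] [-0.   -0.    1.79]
4 [-21.8   2.2   1. ] [-0.   -0.    1.79]
5 [-21.7   2.9   1. ] [-0.   -0.    1.79]
6 [-21.6   3.6   1. ] [-0.   -0.    1.79]
7 [-21.5   4.2   1. ] [-0.   -0.    1.79]
8 [-21.3   4.9   1. ] [-0.   -0.    1.79]
9 [-21.2   5.6   1.1] [-0.   -0.    1.79]
10 [-21.    6.2   1.1] [-0.   -0.    1.79]
11 [-20.8   6.9   1.1] [-0.   -0.    1.79]
12 [-20.6   7.5   1.1] [-0.   -0.    1.79]
13 [-20.3   8.2   1.1] [-0.   -0.    1.79]
14 [-20.    8.8   1.1] [-0.   -0.    1.79]
15 [-19.8   9.4   1.1] [-0.   -0.    1.79]
16 [-19.5  10.    1.1] [-0.   -0.    1.79]
17 [-19.1  10.6   1.1] [-0.   -0.    1.79]
```

View pics/scene5c.png

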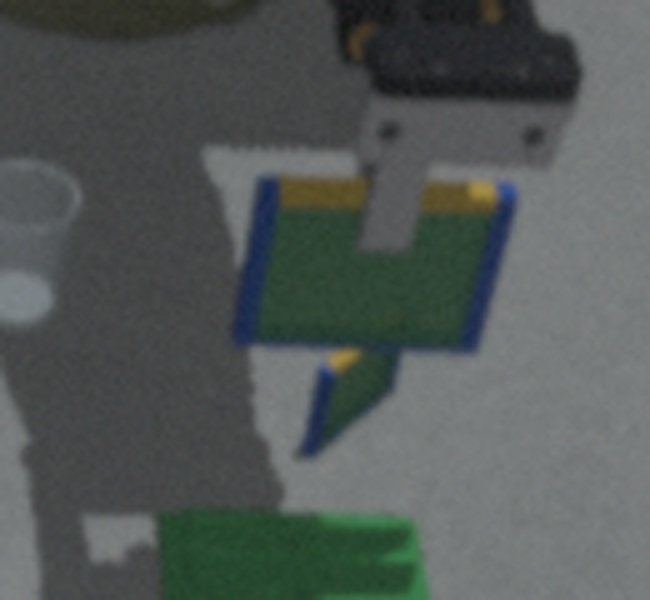

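>>> {"fn": "servo_tool", "kwargs": {"increments": [[[0,-8,0,0,0,0,0.8],[0,-16,0,0,0,0,1.5],[0,-22,0,0,0,0,2],[0,-26,1,0,0,0,2.2],[0,-28,2,0,0,0,2.4],[0,-28,3,0,0,0,2.4],[0,-28,4,0,0,0,2.4],[0,-28,5,0,0,0,2.4],[0,-28,6,0,0,0,2.4],[0,-26,7,0,0,0,2.2],[0,-22,7,0,0,0,2],[0,-18,6,0,0,0,1.6]]]}}

```text
clock: 7.08
eef_pos: [0.5624, -0.1206, 0.1815]
tcp_rot: [-2.47, -1.913, 0.03]
wrist_force: [-0.4, 1.1, -2.5]
gripper_width: 0.104
```

```bash
python3 - <<'E'
from plan import *
plan(.5973,-.2137,.18,-21,6)
E
```

```text
at [ 0.5624 -0.1206  0.1815] tooly yaw -14.49 turn [-1.4   0.35  6.52] j [-0.27  0.39  1.46 -0.01  1.32 -0.02] t 7.08 F [-0.4  1.1 -2.5] M [-0.015 -0.069 -0.003] g 0.104
0 [-13.6   9.5   0.1] [-0.23  0.06  1.09]
1 [-13.4   9.8   0.1] [-0.23  0.06  1.09]
2 [-13.2  10.    0.1] [-0.23  0.06  1.09]
3 [-13.   10.3   0.2] [-0.23  0.06  1.09]
4 [-12.8  10.5   0.2] [-0.23  0.06  1.09]
5 [-12.6  10.8   0.2] [-0.23  0.06  1.09]
```

>>> {"fn": "servo_tool", "kwargs": {"increments": [[[0,-12,9,-2,-0.3,0,1.1],[0,-14,11,-3,-0.3,0.1,1.1],[0,-14,11,-3,-0.2,0.1,1.1],[0,-13,11,-1,-0.2,0,1.1],[0,-9,8,0,-0.2,0,0.8],[0,-5,5,0,0,0,0.5],[0,0,0,0,0,0,0]]]}}

```text
clock: 7.67
eef_pos: [0.5945, -0.2105, 0.1823]
tcp_rot: [-2.582, -1.774, 0.015]
wrist_force: [-0.1, 0.2, -2.4]
gripper_width: 0.105
```

```bash
python3 - <<'E'
from plan import *
plan(.5973,-.2137,.18,-21,2)
E
```

```text
at [ 0.5945 -0.2105  0.1823] tooly yaw -21.03 turn [-0.75  0.17 -0.03] j [-0.4   0.51  1.29 -0.    1.36 -0.03] t 7.67 F [-0.1  0.2 -2.4] M [ 0.008 -0.059 -0.015] g 0.105
0 [-1.   1.9  1.1] [-0.37  0.09 -0.01]
1 [-1.   1.9  1.2] [-0.37  0.09 -0.01]
```

>>> {"fn": "servo_tool", "kwargs": {"increments": [[[0,-1,2,10,-0.4,0.1,0],[0,-1,2,16,-0.4,0.1,0],[0,0,0,18,0,0,0],[0,0,0,12,0,0,0],[0,0,0,4,0,0,0],[0,0,0,0,0,0,0]]]}}

```text
clock: 8.17
eef_pos: [0.5972, -0.2105, 0.1188]
tcp_rot: [-2.585, -1.783, -0.001]
wrist_force: [0.3, -0.3, -2.5]
gripper_width: 0.104
```

```bash
python3 - <<'E'
from plan import *
plan(.5973,-.2137,.11,-21,2)
for n in C:
    p,d=eyes.grab_frame(n);cv2.imwrite(f"pics/{n}6.png",p);np.save(f"pics/{n}6.npy",d)
    x,y=dict(top=(380,245),scene=(245,225))[n];a=p[y-60:y+60,x-65:x+65];a=cv2.resize(a,None,fx=5,fy=5,interpolation=cv2.INTER_CUBIC)
    cv2.imwrite(f"pics/{n}6c.png",a)
plan(.5973,-.2137,.11,-21,2)
E
```

```text
at [ 0.5972 -0.2105  0.1188] tooly yaw -20.81 turn [-0.02 -0.07  0.19] j [-0.4   0.56  1.36  0.    1.22 -0.03] t 8.17 F [ 0.3 -0.3 -2.5] M [-0.034 -0.07  -0.028] g 0.104
0 [-1.5  0.6  4.4] [-0.01 -0.04  0.1 ]
1 [-1.5  0.6  4.4] [-0.01 -0.04  0.1 ]
at [ 0.5977 -0.2108  0.1201] tooly yaw -20.81 turn [ 0.08 -0.07  0.19] j [-0.4   0.56  1.36  0.    1.22 -0.03] t 8.27 F [ 0.5  0.  -1.3] M [-0.106 -0.08  -0.029] g 0.107
0 [-1.4  0.3  5.1] [ 0.04 -0.03  0.09]
1 [-1.4  0.3  5.1] [ 0.04 -0.03  0.09]
```

View pics/top6c.png

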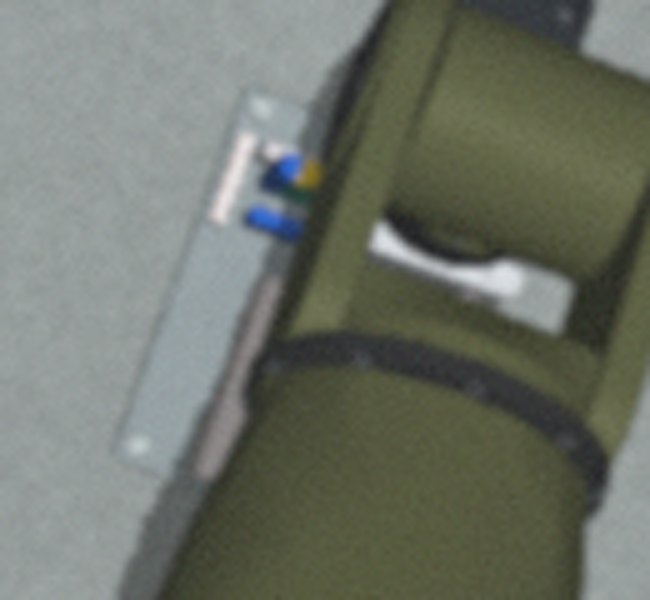

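View pics/scene6c.png

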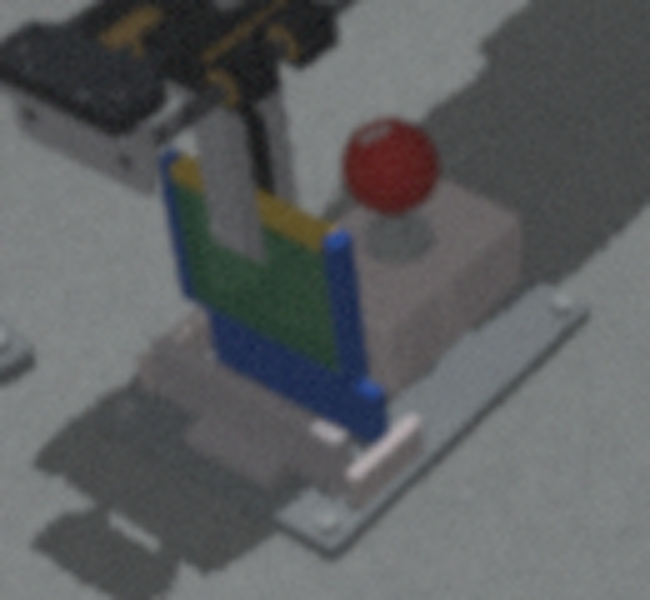

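```bash
python3 - <<'E'
from ov import *
im0=cv2.imread("pics/scene0.png");im=cv2.imread("pics/scene6.png")
p=np.array([.5525,-.1965,np.radians(-21.0)])
segs=rect(-.095,.095,-.07,.07,.010)+rect(.029,.037,-.05,.05,.045)+rect(.060,.066,-.05,.05,.045)+[((.055,.059,.03),(.03,.059,.03)),((.055,-.059,.03),(.03,-.059,.03))]
overlay("scene",im0,segs,p,(195,210,275,285),7.5,"pics/o3.png")
c=np.array([.5977,-.2108,np.radians(-20.8)]);z=.1201-.054
s=rect(-.005,.005,-.05,.05,z+.08)+[((.005,-.05,z),(.005,.05,z)),((.005,-.05,z),(.005,-.05,z+.08)),((.005,.05,z),(.005,.05,z+.08))]
overlay("scene",im,s,c,(205,180,285,255),7.5,"pics/o4.png")
overlay("top",cv2.imread("pics/top6.png"),s,c,(350,195,430,270),7.5,"pics/o5.png")
E
```

```text
(no output)
```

View pics/o3.png

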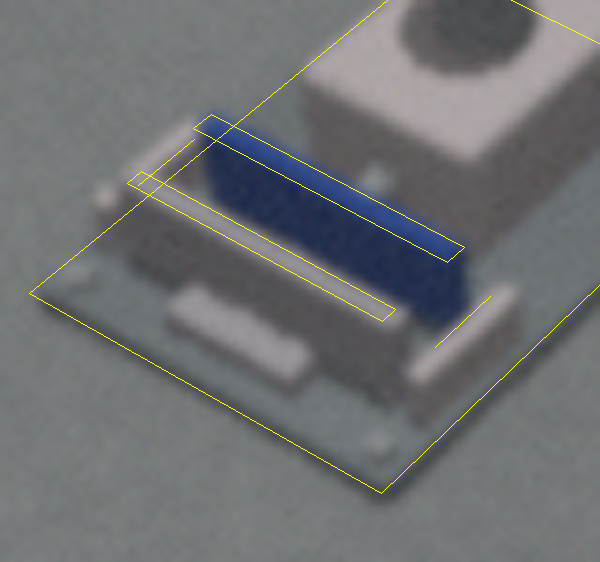

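View pics/o4.png

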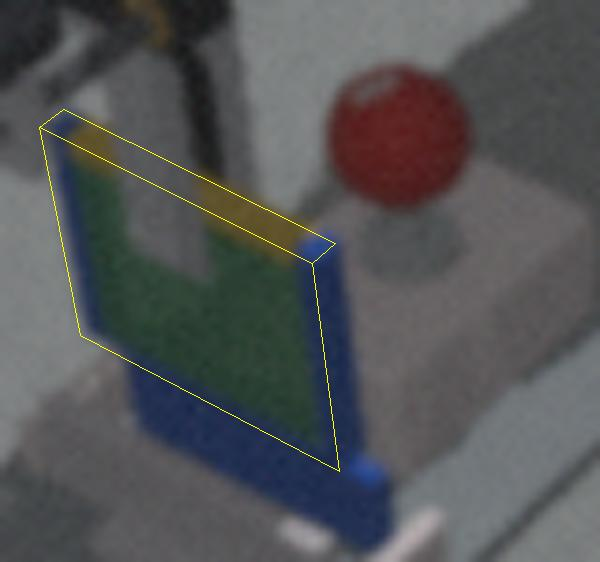

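View pics/o5.png

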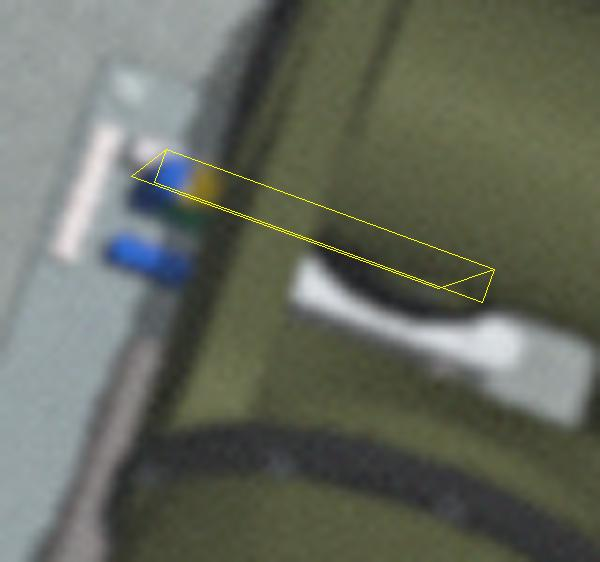

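```bash
python3 - <<'E'
from ov import *
im=cv2.imread("pics/scene6.png")
c=np.array([.5977,-.2108,np.radians(-20.8)])
for z in(.064,.066,.068):
    s=[((.005,-.05,z),(.005,-.05,z+.08)),((.005,.05,z),(.005,.05,z+.08)),((-.005,.05,z+.08),(.005,.05,z+.08)),((-.005,-.05,z+.08),(-.005,.05,z+.08))]
    q=edgefit("scene",im,s,c,rng=(4,3,2,2,2))
overlay("scene",im,s+[((.005,-.05,z),(.005,.05,z))],q,(205,180,285,255),7.5,"pics/o4.png")
# stand in scene0: fit pad top, wall top, cheeks with box
im0=cv2.imread("pics/scene0.png");p=np.array([.5525,-.1965,np.radians(-21.0)])
pad=rect(.029,.037,-.05,.05,.045)
for segs in (pad,rect(-.095,.095,-.07,.07,.010)[1:3],rect(-.09,.01,-.035,.035,.055)): 
    q=edgefit("scene",im0,segs,p,rng=(3,2,2,2))
pt=edgefit("top",cv2.imread("pics/top0.png"),pad,p,rng=(3,2,2,2))
pt=edgefit("top",cv2.imread("pics/top0.png"),rect(-.09,.01,-.035,.035,.055),p,rng=(3,2,2,2))
E
```

```text
scene [ 0.5888 -0.2163 -0.4292] deg -24.59 n 88 res per seg [(0, np.int64(24), np.float64(0.01)), (1, np.int64(25), np.float64(-0.02)), (2, np.int64(25), np.float64(-0.01)), (3, np.int64(14), np.float64(-0.35))]
scene [ 0.5907 -0.2153 -0.4312] deg -24.7 n 88 res per seg [(0, np.int64(25), np.float64(0.01)), (1, np.int64(25), np.float64(-0.01)), (2, np.int64(25), np.float64(0.0)), (3, np.int64(13), np.float64(-0.49))]
scene [ 0.5928 -0.2143 -0.4325] deg -24.78 n 88 res per seg [(0, np.int64(25), np.float64(-0.01)), (1, np.int64(25), np.float64(0.01)), (2, np.int64(25), np.float64(-0.02)), (3, np.int64(13), np.float64(-0.49))]
scene [ 0.5534 -0.1918 -0.3681] deg -21.09 n 89 res per seg [(0, np.int64(23), np.float64(-1.01)), (1, np.int64(16), np.float64(0.01)), (2, np.int64(25), np.float64(-0.74)), (3, np.int64(25), np.float64(-0.02))]
scene [ 0.5577 -0.1918 -0.3697] deg -21.18 n 50 res per seg [(0, np.int64(25), np.float64(-0.03)), (1, np.int64(25), np.float64(0.01))]
scene [ 0.5515 -0.1948 -0.3705] deg -21.23 n 90 res per seg [(0, np.int64(20), np.float64(0.25)), (1, np.int64(25), np.float64(0.01)), (2, np.int64(25), np.float64(0.25)), (3, np.int64(20), np.float64(0.24))]
top [ 0.5515 -0.1944 -0.3696] deg -21.18 n 100 res per seg [(0, np.int64(25), np.float64(-0.01)), (1, np.int64(25), np.float64(-0.76)), (2, np.int64(25), np.float64(0.01)), (3, np.int64(25), np.float64(-0.73))]
top [ 0.5507 -0.1967 -0.3731] deg -21.38 n 99 res per seg [(0, np.int64(24), np.float64(0.72)), (1, np.int64(25), np.float64(0.75)), (2, np.int64(25), np.float64(0.57)), (3, np.int64(25), np.float64(0.77))]
```

View pics/o4.png

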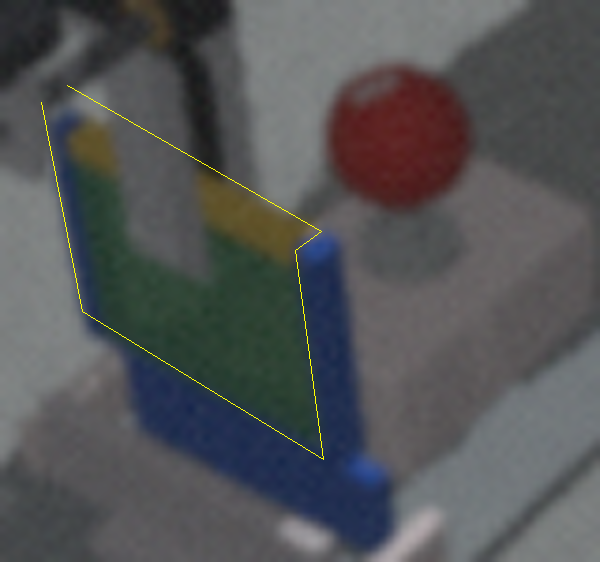

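```bash
python3 - <<'E'
from ov import *
c=np.array([.5977,-.2108,np.radians(-20.8)]);z=.066
p=np.array([.5525,-.1965,np.radians(-21.0)])
s=rect(-.005,.005,-.05,.05,z+.08)
im=cv2.imread("pics/top6.png")
overlay("top",im,s,c,(355,205,400,250),13,"pics/o5.png")
a=cv2.imread("pics/o5.png")
for sg in rect(.029,.037,-.05,.05,.045)+rect(.060,.066,-.05,.05,.045):
    q=(proj("top",w(p,sg))+.5-[355,205])*13
    cv2.line(a,tuple(map(int,q[0])),tuple(map(int,q[1])),(255,0,255),1)
cv2.imwrite("pics/o5.png",a)
E
```

```text
(no output)
```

View pics/o5.png

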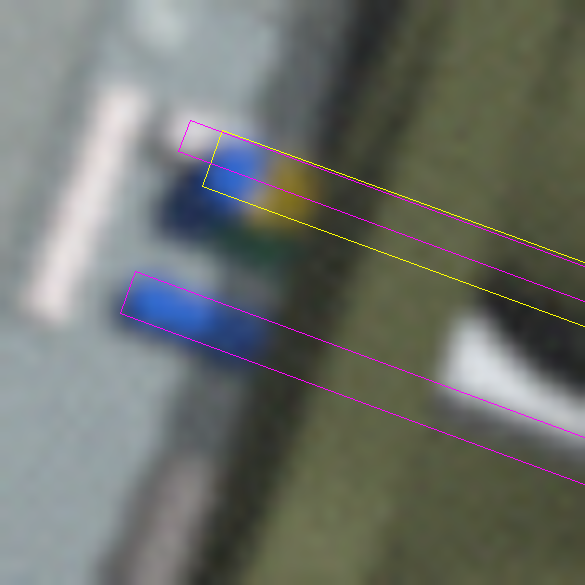

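>>> {"fn": "servo_tool", "kwargs": {"increments": [[[0,-1.5,0,3,0,0,0.2],[0,-1.5,0,3,0,0,0.2],[0,0,0,0,0,0,0]]]}}

```text
clock: 8.52
eef_pos: [0.5975, -0.214, 0.1161]
tcp_rot: [2.59, 1.772, 0.006]
wrist_force: [-0.3, -0.4, -2.4]
gripper_width: 0.107
```

```bash
python3 - <<'E'
from plan import *
plan(.5989,-.2138,.075,-21.2,3)
E
```

```text
at [ 0.5975 -0.214   0.1161] tooly yaw -21.23 turn [ 0.28 -0.06 -0.03] j [-0.4   0.56  1.36  0.    1.21 -0.03] t 8.52 F [-0.3 -0.4 -2.4] M [-0.051 -0.027 -0.016] g 0.107
0 [ 0.2  0.3 13.7] [ 0.09 -0.02 -0.01]
1 [ 0.2  0.4 13.7] [ 0.09 -0.02 -0.01]
2 [ 0.2  0.4 13.7] [ 0.09 -0.02 -0.01]
```

>>> {"fn": "servo_tool", "kwargs": {"increments": [[[0,0,0.5,5,0.2,0,0],[0,0,0.5,6,0.1,0,0],[0,0,0,6,0,0,0],[0,0,0,6,0,0,0],[0,0,0,4,0,0,0],[0,0,0,0,0,0,0]]]}}

```text
clock: 9.02
eef_pos: [0.5987, -0.2147, 0.0866]
tcp_rot: [-2.592, -1.773, -0.001]
wrist_force: [-0.8, 0.3, -1.4]
gripper_width: 0.105
```

```bash
python3 - <<'E'
from plan import *
plan(.5989,-.2138,.075,-21.2,2)
n="scene";p,d=eyes.grab_frame(n);cv2.imwrite(f"pics/{n}7.png",p);np.save(f"pics/{n}7.npy",d)
x,y=(245,225);a=p[y-60:y+60,x-65:x+65];a=cv2.resize(a,None,fx=5,fy=5,interpolation=cv2.INTER_CUBIC)
cv2.imwrite(f"pics/{n}7c.png",a)
E
```

```text
at [ 0.5987 -0.2147  0.0866] tooly yaw -21.25 turn [-0.   -0.06 -0.05] j [-0.4   0.6   1.37  0.    1.17 -0.03] t 9.02 F [-0.8  0.3 -1.4] M [-0.043 -0.058  0.001] g 0.105
0 [ 0.4 -0.1  5.8] [-0.   -0.03 -0.03]
1 [ 0.4 -0.1  5.8] [-0.   -0.03 -0.03]
```

View pics/scene7c.png

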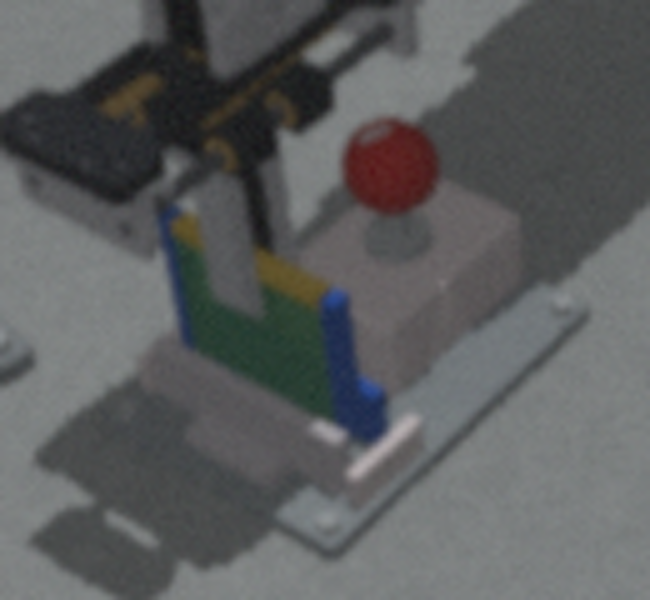

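>>> {"fn": "servo_tool", "kwargs": {"increments": [[[0,0.4,0,5,0,0,0],[0,0,0,5,0,0,0],[0,0,0,4,0,0,0],[0,0,0,3,0,0,0],[0,0,0,0,0,0,0]]]}}

```text
clock: 9.48
eef_pos: [0.5992, -0.2143, 0.0686]
tcp_rot: [2.593, 1.774, 0.002]
wrist_force: [-0.0, 0.2, -2.6]
gripper_width: 0.103
```

```bash
python3 - <<'E'
from plan import *
plan(.5989,-.2138,.0638,-21.2,1)
E
```

```text
at [ 0.5992 -0.2143  0.0686] tooly yaw -21.24 turn [ 0.05 -0.06 -0.04] j [-0.4   0.62  1.39  0.    1.13 -0.03] t 9.48 F [-0.   0.2 -2.6] M [-0.066 -0.066  0.037] g 0.103
0 [ 0.3 -0.4  4.8] [ 0.05 -0.06 -0.04]
```

>>> {"fn": "servo_tool", "kwargs": {"increments": [[[0,0,0,2,0,0,0],[0,0,0,1.5,0,0,0],[0,0,0,1,0,0,0],[0,0,0,0,0,0,0]]]}}

```text
clock: 9.82
eef_pos: [0.5993, -0.2143, 0.0639]
tcp_rot: [2.592, 1.774, 0.003]
wrist_force: [0.4, -0.8, -2.4]
gripper_width: 0.104
```

```bash
python3 - <<'E'
from plan import *
plan(.5989,-.2138,.0638,-21.2,1)
E
```

```text
at [ 0.5993 -0.2143  0.0639] tooly yaw -21.24 turn [ 0.07 -0.06 -0.04] j [-0.4   0.63  1.39  0.    1.12 -0.03] t 9.82 F [ 0.4 -0.8 -2.4] M [-0.042 -0.061 -0.03 ] g 0.104
0 [ 0.3 -0.6  0.1] [ 0.07 -0.06 -0.04]
```

Still carrying the weight (Fz -2.4); I go on in small steps until the force changes.

>>> {"fn": "servo_tool", "kwargs": {"increments": [[[0,0,0,0.6,0,0,0],[0,0,0,0.3,0,0,0]]]}}

```text
clock: 9.98
eef_pos: [0.5996, -0.2144, 0.0638]
tcp_rot: [2.592, 1.773, 0.003]
wrist_force: [-0.3, 0.8, -0.1]
gripper_width: 0.103
```

>>> {"fn": "servo_tool", "kwargs": {"increments": [[[0,0,0,0.6,0,0,0],[0,0,0,0.3,0,0,0]]]}}

```text
clock: 10.15
eef_pos: [0.5998, -0.2145, 0.0638]
tcp_rot: [2.591, 1.773, 0.004]
wrist_force: [-1.5, 1.0, 1.9]
gripper_width: 0.104
```

>>> {"fn": "servo_tool", "kwargs": {"increments": [[[16,0,0,0,0,0,0],[20,0,0,0,0,0,0],[26,0,0,0,0,0,0],[35,0,0,0,0,0,0],[35,0,0,0,0,0,0]]]}}

```text
clock: 10.57
eef_pos: [0.6002, -0.2147, 0.0639]
tcp_rot: [2.59, 1.772, 0.005]
wrist_force: [-0.2, 0.2, -0.4]
gripper_width: 0.339
```

```bash
python3 - <<'E'
from plan import *
plan(.5989,-.2138,.17,-21.2,8)
n="scene";p,d=eyes.grab_frame(n);cv2.imwrite(f"pics/{n}8.png",p);np.save(f"pics/{n}8.npy",d)
x,y=(245,225);a=p[y-60:y+60,x-65:x+65];a=cv2.resize(a,None,fx=5,fy=5,interpolation=cv2.INTER_CUBIC)
cv2.imwrite(f"pics/{n}8c.png",a)
E
```

```text
at [ 0.6002 -0.2147  0.0639] tooly yaw -21.25 turn [ 0.25 -0.06 -0.05] j [-0.4   0.63  1.39  0.    1.12 -0.03] t 10.57 F [-0.2  0.2 -0.4] M [-0.018 -0.018 -0.061] g 0.339
0 [  0.1  -0.1 -13.3] [ 0.03 -0.01 -0.01]
1 [  0.1  -0.1 -13.3] [ 0.03 -0.01 -0.01]
2 [  0.1  -0.1 -13.3] [ 0.03 -0.01 -0.01]
3 [  0.1  -0.2 -13.3] [ 0.03 -0.01 -0.01]
4 [  0.1  -0.2 -13.3] [ 0.03 -0.01 -0.01]
5 [  0.1  -0.2 -13.3] [ 0.03 -0.01 -0.01]
6 [  0.   -0.2 -13.3] [ 0.03 -0.01 -0.01]
7 [  0.   -0.2 -13.3] [ 0.03 -0.01 -0.01]
```

View pics/scene8c.png

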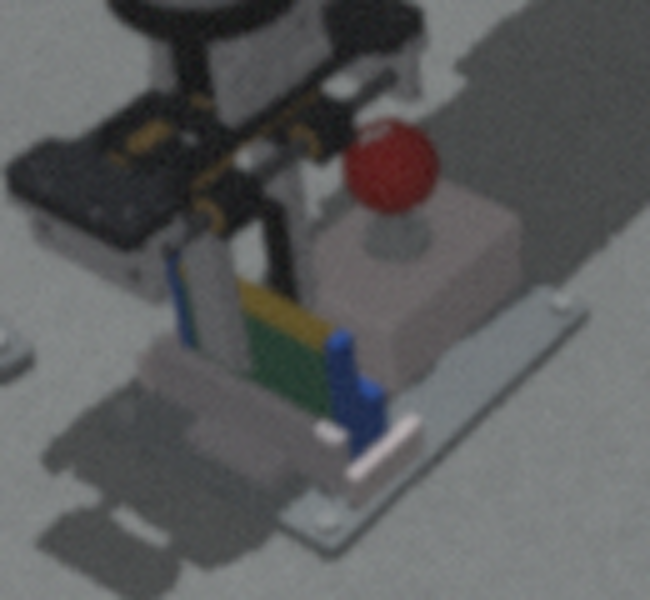

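>>> {"fn": "servo_tool", "kwargs": {"increments": [[[35,0,0,-5,0,0,0],[35,0,0,-10,0,0,0],[35,0,0,-15,0,0,0],[35,0,0,-20,0,0,0],[35,0,0,-25,0,0,0],[50,0,0,-25,0,0,0],[60,0,0,-18,0,0,0],[65,0,0,-6,0,0,0]]]}}

```text
clock: 11.28
eef_pos: [0.5988, -0.2143, 0.1967]
tcp_rot: [2.591, 1.773, 0.004]
wrist_force: [0.1, -0.2, 0.2]
gripper_width: 0.525
```

```bash
python3 - <<'E'
from plan import *
for n in C:
    p,d=eyes.grab_frame(n);cv2.imwrite(f"pics/{n}9.png",p);np.save(f"pics/{n}9.npy",d)
plan(.514,-.1825,.18,112,20)
x,y=(245,225);n="scene";p=cv2.imread("pics/scene9.png");a=p[y-60:y+60,x-65:x+65];a=cv2.resize(a,None,fx=5,fy=5,interpolation=cv2.INTER_CUBIC)
cv2.imwrite(f"pics/{n}9c.png",a)
# ball circles in first frames
for n in C:
    im=cv2.imread(f"pics/{n}0.png");hsv=cv2.cvtColor(im,cv2.COLOR_BGR2HSV);H,S,V=[hsv[...,i].astype(int) for i in range(3)]
    x0,x1,y0,y1=dict(top=(360,395,250,285),scene=(235,280,180,218))[n]
    m=(((H<10)|(H>170))&(S>90)).astype(np.uint8);m2=np.zeros_like(m);m2[y0:y1,x0:x1]=m[y0:y1,x0:x1]
    cs=max(cv2.findContours(m2,0,2)[0],key=cv2.contourArea);(cc,r)=cv2.minEnclosingCircle(cs);print(n,cc,r,"at z=.1:",onz(n,[cc],.1).round(4))
E
```

```text
at [ 0.5986 -0.2142  0.1947] tooly yaw -21.25 turn [ 0.05 -0.09 46.75] j [-0.4   0.5   1.27  0.    1.37 -0.03] t 11.38 F [ 0.4 -0.3 -0.5] M [-0.104 -0.01  -0.002] g 0.608
0 [-0.1 -4.5  0.7] [ 0.   -0.    2.34]
1 [-0.2 -4.5  0.7] [ 0.   -0.    2.34]
2 [-0.4 -4.5  0.7] [ 0.   -0.    2.34]
3 [-0.6 -4.5  0.7] [ 0.   -0.    2.34]
4 [-0.8 -4.4  0.7] [ 0.   -0.    2.34]
5 [-1.  -4.4  0.7] [ 0.   -0.    2.34]
6 [-1.1 -4.4  0.7] [ 0.   -0.    2.34]
7 [-1.3 -4.3  0.7] [ 0.   -0.    2.34]
8 [-1.5 -4.3  0.7] [ 0.   -0.    2.34]
9 [-1.7 -4.2  0.7] [ 0.   -0.    2.34]
10 [-1.8 -4.1  0.7] [ 0.   -0.    2.34]
11 [-2.  -4.   0.7] [ 0.   -0.    2.34]
12 [-2.2 -4.   0.7] [ 0.   -0.    2.34]
13 [-2.3 -3.9  0.7] [ 0.   -0.    2.34]
14 [-2.5 -3.8  0.7] [ 0.   -0.    2.34]
15 [-2.6 -3.7  0.7] [ 0.   -0.    2.34]
16 [-2.8 -3.6  0.7] [ 0.   -0.    2.34]
17 [-2.9 -3.4  0.7] [ 0.   -0.    2.34]
18 [-3.1 -3.3  0.7] [ 0.   -0.    2.34]
19 [-3.2 -3.2  0.7] [ 0.   -0.    2.34]
scene (257.59326171875, 197.67098999023438) 8.998903274536133 at z=.1: [[ 0.5117 -0.1817  0.1   ]]
top (377.2391357421875, 264.2391357421875) 8.936171531677246 at z=.1: [[ 0.5137 -0.1822  0.1   ]]
```

View pics/scene9c.png

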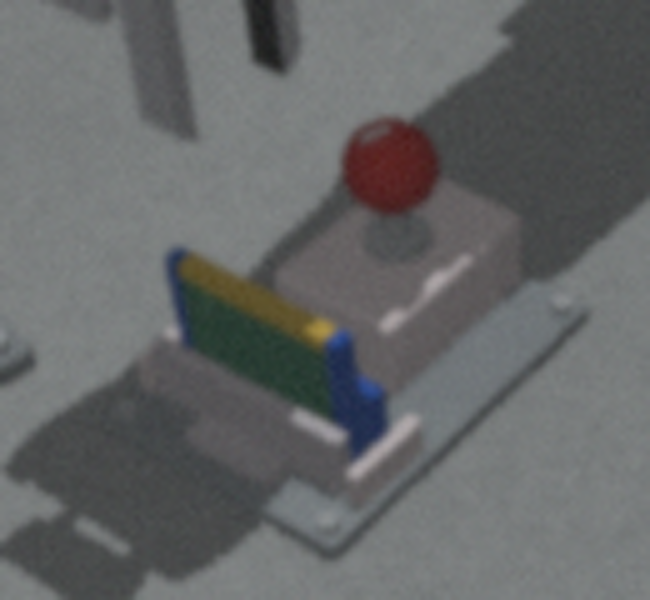

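```bash
python3 - <<'E'
from plan import *
s=arm.observe();q=R.from_rotvec(s["tcp_rot"]);d=np.array([.5145-s["eef_pos"][0],-.1825-s["eef_pos"][1],-.002])/20
for i in range(20):
    print(i,(q.inv().apply(d)*1000).round(1)); q=q*R.from_euler("z",-6.65,degrees=True)
E
```

```text
0 [-0.  -4.5  0.1]
1 [ 0.5 -4.5  0.1]
2 [ 1.  -4.4  0.1]
3 [ 1.5 -4.2  0.1]
4 [ 2.  -4.   0.1]
5 [ 2.4 -3.8  0.1]
6 [ 2.8 -3.5  0.1]
7 [ 3.2 -3.1  0.1]
8 [ 3.6 -2.7  0.1]
9 [ 3.9 -2.3  0.1]
10 [ 4.1 -1.8  0.1]
11 [ 4.3 -1.3  0.1]
12 [ 4.4 -0.8  0.1]
13 [ 4.5 -0.3  0.1]
14 [4.5 0.2 0.1]
15 [4.4 0.7 0.1]
16 [4.3 1.2 0.1]
17 [4.2 1.7 0.1]
18 [3.9 2.2 0.1]
19 [3.6 2.6 0.1]
```

>>> {"fn": "servo_tool", "kwargs": {"increments": [[[65,0,-4.5,0,0,0,-4],[65,0.5,-4.5,0,0,0,-6.5],[65,1,-4.5,0,0,0,-6.6],[65,1.5,-4,0,0,0,-6.6],[65,2,-4,0,0,0,-6.6],[65,2.5,-4,0,0,0,-6.6],[65,3,-3.5,0,0,0,-6.6],[65,3,-3,0,0,0,-6.6],[65,3.5,-2.5,0,0,0,-6.6],[65,4,-2.5,0,0,0,-6.6],[65,4,-2,0,0,0,-6.6],[65,4,-1.5,0,0,0,-6.6]]]}}

```text
clock: 12.38
eef_pos: [0.5407, -0.1908, 0.1757]
tcp_rot: [-0.841, -3.001, -0.007]
wrist_force: [0.5, 0.5, -0.4]
gripper_width: 0.651
```

>>> {"fn": "servo_tool", "kwargs": {"increments": [[[65,4,-1,0,0,0,-6.6],[65,4.5,0,0,0,0,-6.6],[65,4.5,0,0,0,0,-6.6],[65,4.5,1,0,0,0,-6.6],[65,4,1,0,0,0,-6.6],[65,4,1.5,0,0,0,-6.6],[65,4,2,0,0,0,-6],[65,0,0,0,0,0,-4],[65,0,0,0,0,0,0]]]}}

```text
clock: 13.13
eef_pos: [0.5043, -0.1778, 0.1624]
tcp_rot: [0.572, -3.05, -0.042]
wrist_force: [0.0, 0.4, 1.0]
gripper_width: 0.651
```

```bash
python3 - <<'E'
from plan import *
plan(.5145,-.1825,.14,112,4)
E
```

```text
at [ 0.5043 -0.1778  0.1624] tooly yaw 111.22 turn [ 1.93 -1.86 -0.75] j [-0.41  0.33  1.58  0.    1.27 -2.35] t 13.13 F [0.  0.4 1. ] M [ 0.082 -0.086 -0.059] g 0.651
0 [-2.1 -2.2  5.5] [ 0.48 -0.46 -0.19]
1 [-2.1 -2.2  5.5] [ 0.48 -0.46 -0.19]
2 [-2.  -2.1  5.5] [ 0.48 -0.46 -0.19]
3 [-2.  -2.1  5.6] [ 0.48 -0.46 -0.19]
```

>>> {"fn": "servo_tool", "kwargs": {"increments": [[[65,-4,-4,4,1,-1,-0.4],[65,-3,-3,4,0.7,-0.7,-0.3],[65,-1,-1,4,0.2,-0.2,0],[65,0,0,3,0,0,0],[65,0,0,0,0,0,0]]]}}

```text
clock: 13.55
eef_pos: [0.5129, -0.1816, 0.1416]
tcp_rot: [0.581, -3.083, -0.006]
wrist_force: [0.4, -0.4, -0.4]
gripper_width: 0.651
```

```bash
python3 - <<'E'
from plan import *
plan(.5145,-.1825,.084,112,4)
for n in C:
    p,d=eyes.grab_frame(n);cv2.imwrite(f"pics/{n}10.png",p)
s=arm.observe();u=proj("scene",s["eef_pos"])[0];print(s["eef_pos"],u)
x,y=(250,205);n="scene";p=cv2.imread("pics/scene10.png");a=p[y-60:y+60,x-65:x+65];a=cv2.resize(a,None,fx=5,fy=5,interpolation=cv2.INTER_CUBIC)
cv2.circle(a,(int((u[0]-x+65.5)*5),int((u[1]-y+60.5)*5)),4,(255,0,255),1)
cv2.imwrite(f"pics/{n}10c.png",a)
E
```

```text
at [ 0.5129 -0.1816  0.1416] tooly yaw 111.35 turn [ 0.25 -0.18 -0.65] j [-0.41  0.35  1.61  0.    1.19 -2.35] t 13.55 F [ 0.4 -0.4 -0.4] M [ 0.096 -0.102 -0.033] g 0.651
0 [-0.3 -0.4 14.4] [ 0.06 -0.05 -0.16]
1 [-0.3 -0.4 14.4] [ 0.06 -0.05 -0.16]
2 [-0.3 -0.4 14.4] [ 0.06 -0.05 -0.16]
3 [-0.3 -0.4 14.4] [ 0.06 -0.05 -0.16]
[ 0.51309077 -0.18166787  0.14237638] [255.87139974 183.20425115]
```

View pics/scene10c.png

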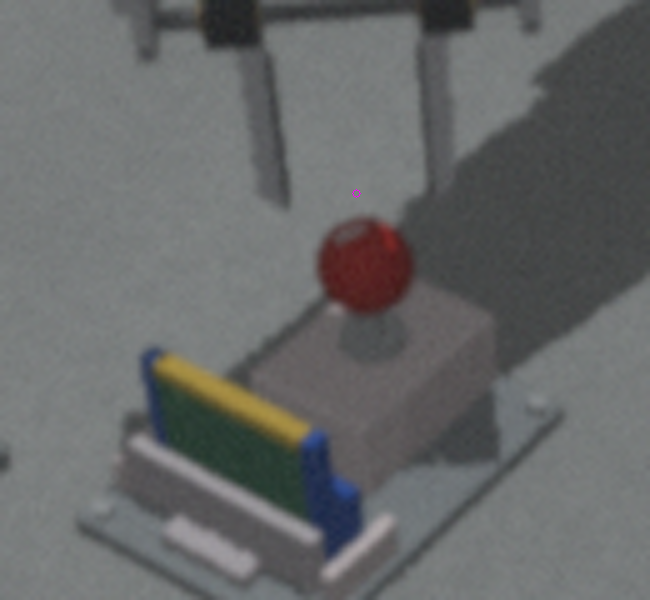

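>>> {"fn": "servo_tool", "kwargs": {"increments": [[[65,-0.5,-0.5,12,0.2,-0.2,-0.4],[65,-0.5,-0.5,14,0,0,-0.2],[65,0,-0.5,12,0,0,0],[65,0,0,10,0,0,0],[65,0,0,5,0,0,0],[65,0,0,0,0,0,0]]]}}

```text
clock: 14.15
eef_pos: [0.5155, -0.183, 0.0889]
tcp_rot: [-0.595, 3.082, -0.001]
wrist_force: [0.2, 0.6, 0.9]
gripper_width: 0.646
```

```bash
python3 - <<'E'
from plan import *
plan(.514,-.1825,.083,112,2)
E
```

```text
at [ 0.5155 -0.183   0.0889] tooly yaw 111.87 turn [-0.08  0.15 -0.13] j [-0.41  0.42  1.65  0.    1.07 -2.36] t 14.15 F [0.2 0.6 0.9] M [ 0.084 -0.095  0.015] g 0.646
0 [0.6 0.5 2.9] [-0.04  0.07 -0.07]
1 [0.6 0.5 2.9] [-0.04  0.07 -0.07]
```

>>> {"fn": "servo_tool", "kwargs": {"increments": [[[65,0.5,0.5,3,0,0,0],[60,0.3,0.3,2,0,0,0],[40,0,0,0,0,0,0],[40,0,0,0,0,0,0],[40,0,0,0,0,0,0],[40,0,0,0,0,0,0]]], "newtons": 8}}

```text
clock: 14.65
eef_pos: [0.5145, -0.1816, 0.0849]
tcp_rot: [-0.595, 3.082, 0.001]
wrist_force: [1.2, -4.4, -3.4]
gripper_width: 0.461
```

```bash
python3 - <<'E'
from plan import *
plan(.514,-.1825,.083,112,2)
p,d=eyes.grab_frame("scene");cv2.imwrite("pics/scene11.png",p)
x,y=(250,205);n="scene";a=p[y-60:y+60,x-65:x+65];a=cv2.resize(a,None,fx=5,fy=5,interpolation=cv2.INTER_CUBIC)
cv2.imwrite(f"pics/{n}11c.png",a)
E
```

```text
at [ 0.5145 -0.1816  0.0849] tooly yaw 111.85 turn [-0.    0.18 -0.15] j [-0.41  0.42  1.66  0.    1.06 -2.36] t 14.65 F [ 1.2 -4.4 -3.4] M [-0.555 -0.365  0.012] g 0.461
0 [ 0.4 -0.4  1. ] [-0.    0.09 -0.08]
1 [ 0.4 -0.4  1. ] [-0.    0.09 -0.08]
```

View pics/scene11c.png

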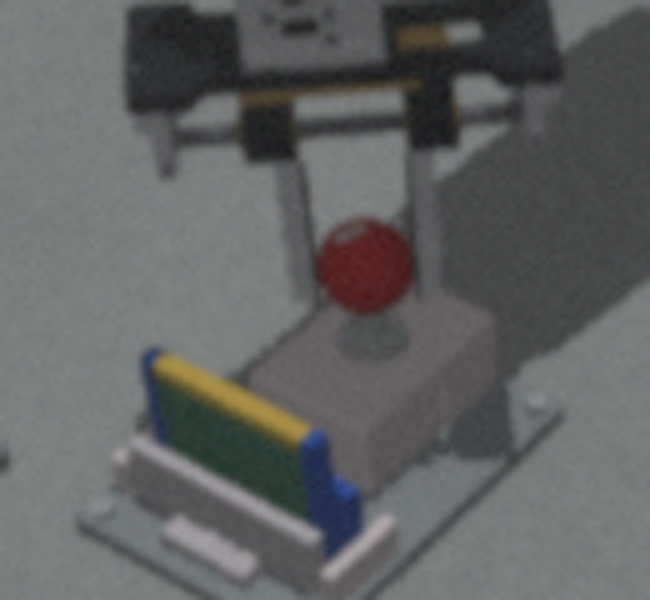

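>>> {"fn": "servo_tool", "kwargs": {"increments": [[[40,0,-0.6,0.5,0,0,0],[40,0,-0.3,0,0,0,0],[40,0,0,0,0,0,0]]]}}

```text
clock: 14.95
eef_pos: [0.5145, -0.1816, 0.0848]
tcp_rot: [-0.595, 3.082, 0.003]
wrist_force: [-0.4, -0.3, -2.4]
gripper_width: 0.46
```

>>> {"fn": "servo_tool", "kwargs": {"increments": [[[40,0,0,0,0,0,0],[40,0,0,0,0,0,0],[40,0,0,0,0,0,0]]], "newtons": 57}}

```text
clock: 15.2
eef_pos: [0.5145, -0.1816, 0.0847]
tcp_rot: [-0.595, 3.082, 0.004]
wrist_force: [-0.6, 2.4, -2.2]
gripper_width: 0.449
```

```bash
python3 - <<'E'
from plan import *
plan(.514,-.1825,.083,112,1)
E
```

```text
at [ 0.5145 -0.1816  0.0847] tooly yaw 111.85 turn [ 0.1   0.17 -0.15] j [-0.41  0.42  1.66  0.    1.06 -2.36] t 15.2 F [-0.6  2.4 -2.2] M [ 0.386 -0.035 -0.032] g 0.449
0 [ 0.8 -0.6  1.7] [ 0.1   0.17 -0.15]
```

>>> {"fn": "servo_tool", "kwargs": {"increments": [[[40,0,0,0,0,0,3],[40,0,0,0,0,0,4],[40,0,0,0,0,0,4],[40,0,0,0,0,0,4]]]}}

```text
clock: 15.53
eef_pos: [0.5146, -0.1817, 0.0848]
tcp_rot: [-0.177, 3.134, 0.003]
wrist_force: [-1.9, 1.3, -2.0]
gripper_width: 0.448
```

```bash
cat > st.py <<'E'
from plan import *
import json,sys
s=arm.observe();q=R.from_rotvec(s["tcp_rot"]).as_matrix()
tilt=q.T@np.array([0,0,-1.])
print("t",round(s["clock"],2),"pos",(s["eef_pos"]*1000).round(1),"yaw",np.degrees(np.arctan2(q[1,1],q[0,1])).round(1),"tilt-fix rx,ry",np.degrees([-tilt[1],tilt[0]]).round(2),"F",s["wrist_force"].round(1),"M",s["wrist_torque"].round(3),"j6",s["joints"][5].round(3),"v6",s["joint_vel"][5].round(3),"tau6",s["joint_torque"][5].round(4),"g",s["gripper_width"].round(3))
E
python3 st.py
```

```text
Traceback (most recent call last):
  File "st.py", line 5, in <module>
    print("t",round(s["clock"],2),"pos",(s["eef_pos"]*1000).round(1),"yaw",np.degrees(np.arctan2(q[1,1],q[0,1])).round(1),"tilt-fix rx,ry",np.degrees([-tilt[1],tilt[0]]).round(2),"F",s["wrist_force"].round(1),"M",s["wrist_torque"].round(3),"j6",s["joints"][5].round(3),"v6",s["joint_vel"][5].round(3),"tau6",s["joint_torque"][5].round(4),"g",s["gripper_width"].round(3))
                                                                                                                                                                                                                                                                                                                                                      ^^^^^^^^^^^^^^^^^^^^^^^^
AttributeError: 'float' object has no attribute 'round'
```

```bash
sed -i 's/s\["gripper_width"\].round(3)/round(s["gripper_width"],3)/' st.py; python3 st.py;python3 st.py
```

```text
t 15.53 pos [ 514.6 -181.7   84.8] yaw 96.5 tilt-fix rx,ry [0.11 0.13] F [-1.9  1.3 -2. ] M [ 0.267 -0.047  0.184] j6 -2.093 v6 0.871 tau6 -1.726 g 0.448
t 15.53 pos [ 514.6 -181.7   84.8] yaw 96.5 tilt-fix rx,ry [0.11 0.13] F [-1.9  1.3 -2. ] M [ 0.267 -0.047  0.184] j6 -2.093 v6 0.871 tau6 -1.726 g 0.448
```

>>> {"fn": "servo_tool", "kwargs": {"increments": [[[40,0,0,0,0,0,4],[40,0,0,0,0,0,4],[40,0,0,0,0,0,4]]]}}

```text
clock: 15.78
eef_pos: [0.5145, -0.1818, 0.0848]
tcp_rot: [0.168, 3.135, 0.003]
wrist_force: [-0.9, 2.1, -1.9]
gripper_width: 0.45
```

```bash
python3 st.py
```

```text
t 15.78 pos [ 514.5 -181.8   84.8] yaw 83.9 tilt-fix rx,ry [0.12 0.1 ] F [-0.9  2.1 -1.9] M [0.256 0.01  0.152] j6 -1.873 v6 0.871 tau6 -1.6862 g 0.45
```

>>> {"fn": "servo_tool", "kwargs": {"increments": [[[40,0,0,0,0,0,4],[40,0,0,0,0,0,4],[40,0,0,0,0,0,4]]]}}

```text
clock: 16.03
eef_pos: [0.5145, -0.1819, 0.0848]
tcp_rot: [0.51, 3.098, 0.003]
wrist_force: [-0.3, 1.6, -1.8]
gripper_width: 0.451
```

```bash
python3 st.py
```

```text
t 16.03 pos [ 514.5 -181.9   84.8] yaw 71.3 tilt-fix rx,ry [0.11 0.07] F [-0.3  1.6 -1.8] M [0.299 0.038 0.14 ] j6 -1.654 v6 0.874 tau6 -1.6849 g 0.451
```

>>> {"fn": "servo_tool", "kwargs": {"increments": [[[40,0,0,0,0,0,4],[40,0,0,0,0,0,4],[40,0,0,0,0,0,4]]]}}

```text
clock: 16.28
eef_pos: [0.5145, -0.182, 0.0848]
tcp_rot: [0.847, 3.024, 0.002]
wrist_force: [-0.7, 2.7, -2.2]
gripper_width: 0.452
```

```bash
python3 st.py
```

```text
t 16.28 pos [ 514.5 -182.    84.8] yaw 58.7 tilt-fix rx,ry [0.1  0.04] F [-0.7  2.7 -2.2] M [0.26  0.044 0.115] j6 -1.434 v6 0.873 tau6 -1.6851 g 0.452
```

>>> {"fn": "servo_tool", "kwargs": {"increments": [[[40,0,0,0,0,0,4],[40,0,0,0,0,0,4],[40,0,0,0,0,0,4]]]}}

```text
clock: 16.53
eef_pos: [0.5145, -0.182, 0.0848]
tcp_rot: [1.173, 2.914, 0.002]
wrist_force: [-0.7, 1.8, -1.3]
gripper_width: 0.45
```

```bash
python3 st.py
```

```text
t 16.53 pos [ 514.5 -182.    84.8] yaw 46.1 tilt-fix rx,ry [0.08 0.02] F [-0.7  1.8 -1.3] M [0.242 0.03  0.204] j6 -1.214 v6 0.874 tau6 -1.6847 g 0.45
```

>>> {"fn": "servo_tool", "kwargs": {"increments": [[[40,0,0,0,0,0,4],[40,0,0,0,0,0,4],[40,0,0,0,0,0,4]]]}}

```text
clock: 16.78
eef_pos: [0.5144, -0.1821, 0.0848]
tcp_rot: [1.485, 2.768, 0.002]
wrist_force: [-0.7, 2.2, -1.1]
gripper_width: 0.45
```

```bash
python3 st.py
python3 - <<'E'
from h import *
p,d=eyes.grab_frame("scene");cv2.imwrite("pics/scene12.png",p)
x,y=(250,205);a=p[y-60:y+60,x-65:x+65];a=cv2.resize(a,None,fx=5,fy=5,interpolation=cv2.INTER_CUBIC)
cv2.imwrite("pics/scene12c.png",a)
E
```

```text
t 16.78 pos [ 514.4 -182.1   84.8] yaw 33.6 tilt-fix rx,ry [0.07 0.  ] F [-0.7  2.2 -1.1] M [0.286 0.114 0.11 ] j6 -0.994 v6 0.873 tau6 -1.6846 g 0.45
```

View pics/scene12c.png

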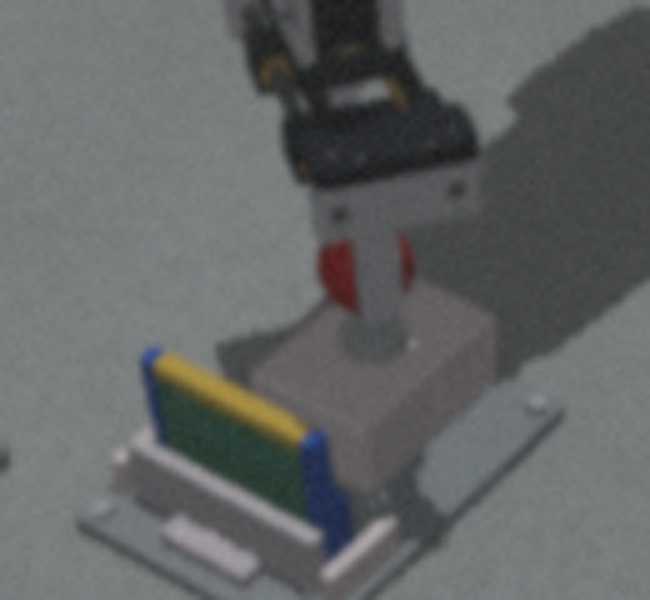

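>>> {"fn": "servo_tool", "kwargs": {"increments": [[[40,0,0,0,0,0,4],[40,0,0,0,0,0,4],[40,0,0,0,0,0,4]]]}}

```text
clock: 17.08
eef_pos: [0.5143, -0.1821, 0.0848]
tcp_rot: [1.775, 2.592, 0.001]
wrist_force: [-1.7, 2.1, -2.1]
gripper_width: 0.451
```

```bash
python3 st.py
```

```text
t 17.08 pos [ 514.3 -182.1   84.8] yaw 21.2 tilt-fix rx,ry [ 0.05 -0.01] F [-1.7  2.1 -2.1] M [0.282 0.063 0.156] j6 -0.778 v6 0.854 tau6 -1.6884 g 0.451
```

>>> {"fn": "servo_tool", "kwargs": {"increments": [[[40,0,0,0,0,0,4],[40,0,0,0,0,0,4]]]}}

```text
clock: 17.25
eef_pos: [0.5143, -0.1822, 0.0848]
tcp_rot: [1.955, 2.459, 0.001]
wrist_force: [-0.9, 1.8, -1.0]
gripper_width: 0.449
```

```bash
python3 st.py
```

```text
t 17.25 pos [ 514.3 -182.2   84.8] yaw 13.0 tilt-fix rx,ry [ 0.03 -0.02] F [-0.9  1.8 -1. ] M [0.256 0.131 0.148] j6 -0.635 v6 0.849 tau6 -1.6331 g 0.449
```

>>> {"fn": "servo_tool", "kwargs": {"increments": [[[40,0,0,0,0,0,4],[40,0,0,0,0,0,4]]]}}

```text
clock: 17.42
eef_pos: [0.5142, -0.1822, 0.0848]
tcp_rot: [-2.125, -2.314, -0.001]
wrist_force: [-0.8, 2.6, -1.6]
gripper_width: 0.449
```

```bash
python3 st.py
```

```text
t 17.42 pos [ 514.2 -182.2   84.8] yaw 4.9 tilt-fix rx,ry [ 0.02 -0.02] F [-0.8  2.6 -1.6] M [0.262 0.111 0.158] j6 -0.493 v6 0.85 tau6 -1.6297 g 0.449
```

>>> {"fn": "servo_tool", "kwargs": {"increments": [[[40,0,0,0,0,0,4],[40,0,0,0,0,0,4]]]}}

```text
clock: 17.58
eef_pos: [0.5142, -0.1822, 0.0848]
tcp_rot: [-2.284, -2.156, -0.001]
wrist_force: [-0.6, 1.8, -0.4]
gripper_width: 0.455
```

```bash
python3 st.py
```

```text
t 17.58 pos [ 514.2 -182.2   84.8] yaw -3.3 tilt-fix rx,ry [ 0.01 -0.02] F [-0.6  1.8 -0.4] M [0.293 0.08  0.153] j6 -0.35 v6 0.85 tau6 -1.6298 g 0.455
```

>>> {"fn": "servo_tool", "kwargs": {"increments": [[[40,0,0,0,0,0,4],[40,0,0,0,0,0,4]]]}}

```text
clock: 17.75
eef_pos: [0.5141, -0.1821, 0.0847]
tcp_rot: [-2.432, -1.988, -0.0]
wrist_force: [-0.5, 2.4, -1.0]
gripper_width: 0.448
```

```bash
python3 st.py
```

```text
t 17.75 pos [ 514.1 -182.1   84.7] yaw -11.5 tilt-fix rx,ry [-0.02 -0.02] F [-0.5  2.4 -1. ] M [0.353 0.152 0.134] j6 -0.208 v6 0.851 tau6 -1.6295 g 0.448
```

>>> {"fn": "servo_tool", "kwargs": {"increments": [[[40,0,0,0,0,0,4],[40,0,0,0,0,0,4]]]}}

```text
clock: 17.92
eef_pos: [0.5141, -0.1821, 0.0848]
tcp_rot: [-2.567, -1.81, 0.0]
wrist_force: [-0.8, 1.8, -0.7]
gripper_width: 0.449
```

```bash
python3 st.py
python3 - <<'E'
from h import *
p,d=eyes.grab_frame("scene");cv2.imwrite("pics/scene13.png",p)
x,y=(240,230);a=p[y-45:y+45,x-50:x+50];a=cv2.resize(a,None,fx=6.5,fy=6.5,interpolation=cv2.INTER_CUBIC)
cv2.imwrite("pics/scene13c.png",a)
E
```

```text
t 17.92 pos [ 514.1 -182.1   84.8] yaw -19.6 tilt-fix rx,ry [-0.03 -0.02] F [-0.8  1.8 -0.7] M [0.364 0.13  0.162] j6 -0.065 v6 0.847 tau6 -1.6294 g 0.449
```

View pics/scene13c.png

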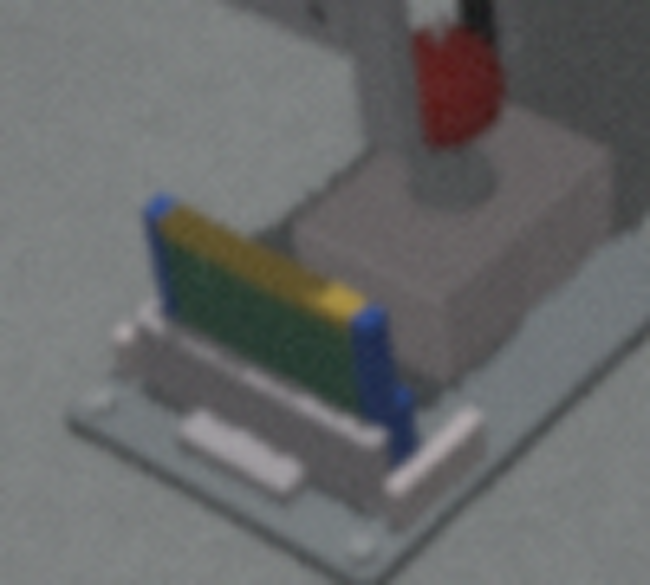

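>>> {"fn": "servo_tool", "kwargs": {"increments": [[[40,0,0,0,0,0,4],[40,0,0,0,0,0,4]]]}}

```text
clock: 18.13
eef_pos: [0.514, -0.1821, 0.0848]
tcp_rot: [-2.689, -1.623, 0.0]
wrist_force: [-0.4, 1.2, -1.3]
gripper_width: 0.45
```

```bash
python3 st.py
```

```text
t 18.13 pos [ 514.  -182.1   84.8] yaw -27.8 tilt-fix rx,ry [-0.04 -0.01] F [-0.4  1.2 -1.3] M [0.384 0.113 0.128] j6 0.077 v6 0.788 tau6 -1.5635 g 0.45
```

>>> {"fn": "servo_tool", "kwargs": {"increments": [[[40,0,0,0,0,0,4],[40,0,0,0,0,0,4]]]}}

```text
clock: 18.3
eef_pos: [0.514, -0.1821, 0.0848]
tcp_rot: [-2.795, -1.432, 0.001]
wrist_force: [-0.2, 2.5, -1.4]
gripper_width: 0.452
```

```bash
python3 st.py
```

```text
t 18.3 pos [ 514.  -182.1   84.8] yaw -35.7 tilt-fix rx,ry [-0.05 -0.  ] F [-0.2  2.5 -1.4] M [0.333 0.163 0.141] j6 0.216 v6 0.829 tau6 -1.5945 g 0.452
```

>>> {"fn": "servo_tool", "kwargs": {"increments": [[[40,0,0,0,0,0,4],[40,0,0,0,0,0,4]]]}}

```text
clock: 18.47
eef_pos: [0.5139, -0.1821, 0.0847]
tcp_rot: [-2.888, -1.234, 0.001]
wrist_force: [-0.8, 2.0, -1.4]
gripper_width: 0.451
```

```bash
python3 st.py
```

```text
t 18.47 pos [ 513.9 -182.1   84.7] yaw -43.7 tilt-fix rx,ry [-0.06  0.01] F [-0.8  2.  -1.4] M [0.349 0.167 0.181] j6 0.355 v6 0.831 tau6 -1.5606 g 0.451
```

>>> {"fn": "servo_tool", "kwargs": {"increments": [[[40,0,0,0,0,0,1.5]]]}}

```text
clock: 18.55
eef_pos: [0.5139, -0.1821, 0.0848]
tcp_rot: [-2.904, -1.195, 0.001]
wrist_force: [-1.4, 2.0, -2.2]
gripper_width: 0.451
```

```bash
python3 st.py
```

```text
t 18.55 pos [ 513.9 -182.1   84.8] yaw -45.3 tilt-fix rx,ry [-0.06  0.01] F [-1.4  2.  -2.2] M [0.334 0.15  0.227] j6 0.382 v6 0.245 tau6 0.5077 g 0.451
```

>>> {"fn": "servo_tool", "kwargs": {"increments": [[[40,0,0,0,0,0,1.5]]]}}

```text
clock: 18.63
eef_pos: [0.5139, -0.182, 0.0847]
tcp_rot: [-2.919, -1.16, 0.001]
wrist_force: [-0.6, 1.9, -1.4]
gripper_width: 0.45
```

```bash
python3 st.py
```

```text
t 18.63 pos [ 513.9 -182.    84.7] yaw -46.6 tilt-fix rx,ry [-0.06  0.02] F [-0.6  1.9 -1.4] M [0.359 0.131 0.192] j6 0.406 v6 0.311 tau6 -0.2755 g 0.45
```

>>> {"fn": "servo_tool", "kwargs": {"increments": [[[40,0,0,0,0,0,1.5]]]}}

```text
clock: 18.72
eef_pos: [0.5139, -0.1821, 0.0847]
tcp_rot: [-2.933, -1.124, 0.001]
wrist_force: [-1.5, 2.3, -0.9]
gripper_width: 0.455
```

```bash
python3 st.py
```

```text
t 18.72 pos [ 513.9 -182.1   84.7] yaw -48.1 tilt-fix rx,ry [-0.07  0.02] F [-1.5  2.3 -0.9] M [0.344 0.126 0.232] j6 0.431 v6 0.299 tau6 -0.2975 g 0.455
```

>>> {"fn": "servo_tool", "kwargs": {"increments": [[[40,0,0,0,0,0,0.7]]]}}

```text
clock: 18.8
eef_pos: [0.5139, -0.182, 0.0848]
tcp_rot: [-2.939, -1.107, 0.001]
wrist_force: [-1.5, 2.2, -1.3]
gripper_width: 0.452
```

```bash
python3 st.py
```

```text
t 18.8 pos [ 513.9 -182.    84.8] yaw -48.7 tilt-fix rx,ry [-0.07  0.02] F [-1.5  2.2 -1.3] M [0.354 0.154 0.225] j6 0.442 v6 0.113 tau6 0.2061 g 0.452
```

>>> {"fn": "servo_tool", "kwargs": {"increments": [[[40,0,0,0,0,0,0.7]]]}}

```text
clock: 18.88
eef_pos: [0.5139, -0.1821, 0.0847]
tcp_rot: [-2.945, -1.091, 0.001]
wrist_force: [-0.9, 2.0, -1.0]
gripper_width: 0.452
```

```bash
python3 st.py
```

```text
t 18.88 pos [ 513.9 -182.1   84.7] yaw -49.4 tilt-fix rx,ry [-0.07  0.03] F [-0.9  2.  -1. ] M [0.352 0.124 0.226] j6 0.454 v6 0.144 tau6 -0.0441 g 0.452
```

>>> {"fn": "servo_tool", "kwargs": {"increments": [[[40,0,0,0,0,0,0.7]]]}}

```text
clock: 18.97
eef_pos: [0.5139, -0.182, 0.0847]
tcp_rot: [-2.952, -1.073, 0.001]
wrist_force: [-0.8, 2.4, -1.7]
gripper_width: 0.453
```

```bash
python3 st.py
```

```text
t 18.97 pos [ 513.9 -182.    84.7] yaw -50.0 tilt-fix rx,ry [-0.07  0.03] F [-0.8  2.4 -1.7] M [0.323 0.129 0.201] j6 0.466 v6 0.142 tau6 -0.1002 g 0.453
```

>>> {"fn": "servo_tool", "kwargs": {"increments": [[[40,0,0,0,0,0,0.7]]]}}

```text
clock: 19.05
eef_pos: [0.5139, -0.182, 0.0848]
tcp_rot: [-2.958, -1.055, 0.001]
wrist_force: [-0.9, 1.5, -1.9]
gripper_width: 0.448
```

```bash
python3 st.py
```

```text
t 19.05 pos [ 513.9 -182.    84.8] yaw -50.8 tilt-fix rx,ry [-0.07  0.03] F [-0.9  1.5 -1.9] M [0.365 0.174 0.22 ] j6 0.478 v6 0.148 tau6 -0.1279 g 0.448
```

>>> {"fn": "servo_tool", "kwargs": {"increments": [[[40,0,0,0,0,0,0.7]]]}}

```text
clock: 19.13
eef_pos: [0.5139, -0.182, 0.0847]
tcp_rot: [-2.965, -1.036, 0.001]
wrist_force: [-0.2, 1.5, -0.6]
gripper_width: 0.449
```

```bash
python3 st.py
```

```text
t 19.13 pos [ 513.9 -182.    84.7] yaw -51.5 tilt-fix rx,ry [-0.07  0.03] F [-0.2  1.5 -0.6] M [0.344 0.114 0.225] j6 0.491 v6 0.152 tau6 -0.1319 g 0.449
```

>>> {"fn": "servo_tool", "kwargs": {"increments": [[[40,0,0,0,0,0,0],[55,0,0,0,0,0,0],[70,0,0,0,0,0,0],[70,0,0,0,0,0,0],[70,0,0,0,0,0,0]]]}}

```text
clock: 19.55
eef_pos: [0.5146, -0.1829, 0.0855]
tcp_rot: [2.965, 1.034, 0.001]
wrist_force: [-0.1, -1.1, 0.6]
gripper_width: 0.685
```

```bash
python3 st.py
```

```text
t 19.55 pos [ 514.6 -182.9   85.5] yaw -51.5 tilt-fix rx,ry [ 0.08 -0.02] F [-0.1 -1.1  0.6] M [ 0.034 -0.002  0.023] j6 0.492 v6 0.0 tau6 0.0029 g 0.685
```

>>> {"fn": "servo_tool", "kwargs": {"increments": [[[70,0,0,-8,0,0,0],[70,0,0,-16,0,0,0],[70,0,0,-22,0,0,0],[70,0,0,-25,0,0,0],[70,0,0,-25,0,0,0],[70,0,0,-20,0,0,0],[70,0,0,-10,0,0,0],[70,0,0,0,0,0,0]]]}}

```text
clock: 20.22
eef_pos: [0.5141, -0.1831, 0.2215]
tcp_rot: [2.964, 1.033, 0.003]
wrist_force: [1.4, 0.7, 0.8]
gripper_width: 0.701
```

```bash
python3 st.py
python3 - <<'E'
from h import *
for n in C:
    p,d=eyes.grab_frame(n);cv2.imwrite(f"pics/{n}14.png",p)
p=cv2.imread("pics/scene14.png")
x,y=(245,225);a=p[y-50:y+50,x-60:x+60];a=cv2.resize(a,None,fx=6,fy=6,interpolation=cv2.INTER_CUBIC)
cv2.imwrite("pics/scene14c.png",a)
E
```

```text
t 20.22 pos [ 514.1 -183.1  221.5] yaw -51.6 tilt-fix rx,ry [ 0.19 -0.04] F [1.4 0.7 0.8] M [-0.081  0.006 -0.004] j6 0.491 v6 -0.0 tau6 0.0003 g 0.701
```

View pics/scene14c.png

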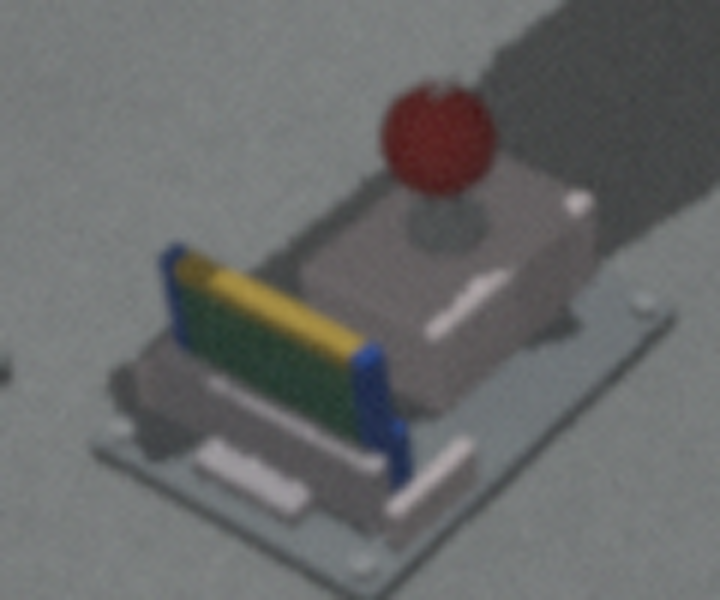

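View pics/scene14.png

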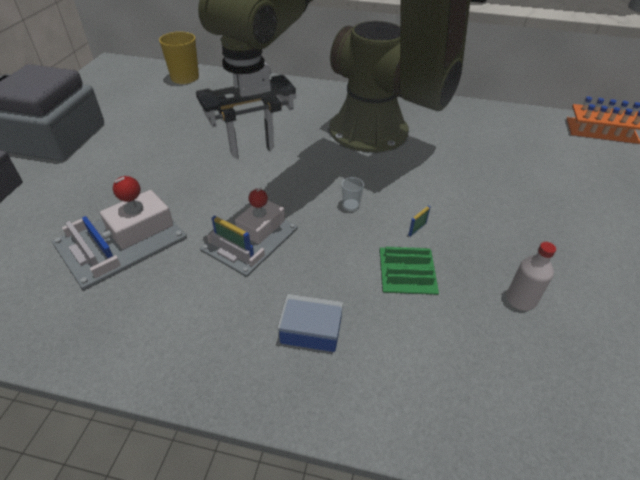

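```bash
python3 -c "
from rig import job
print(job.finish_job())"
```

```text
the job is handed in; nothing more can be done
None
```

I moved the larger cassette from the green rack into the smaller stand, clamped it with the red ball knob, and handed the job in at about 20 s of the 72 s.

- **Placing:** I gripped the cassette at 18 N and lowered it between the pad and the back wall. I released it once the force showed it resting on the floor, at a tool height 2 mm above the grasp height, as expected. The picture afterwards showed it upright in the slot.
- **Clamping:** I gripped the ball across its equator at 57 N and turned it about 163° clockwise. The wrist torque rose from about 0.15 N m turning freely to about 0.22 N m. At the final angle I estimate the rise at 0.08–0.09 N m, inside the 0.06–0.13 snug window.
- **Last pictures:** the cassette is upright with the pad behind it and the wall in front. The beaker, tip box and wash bottle appear where they started, and the gripper is well above the ball and touching nothing.

**Where the checks disagreed or were weak**
- **Torque readings:** they scatter by about 0.03 N m, so I averaged 8 samples. The last joint's torque, read more loosely, suggested a slightly higher rise of about 0.1 N m, also inside the window.
- **Clamp force:** I did not measure it any other way.
- **Stand position:** the two cameras differed by 2–5 mm. I corrected this by comparing the held cassette with the pad and wall in the same picture.

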